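# Load a scoop of ferrite cores into the tester's sample box

## Task

First seat the empty yellow sample box flat and square in the blue-rimmed nest of the tester and let go of it. Then, with the scoop and never with the fingers, scoop the three dark ferrite cores out of the white stock tray and tip all of them into the seated box, spilling none. Finish by standing the empty scoop flat on the middle of its blue pad, and leave the multimeter, the bottle and the screwdriver where they are.

Things in the scene. Friction and masses are not known exactly. Their poses are not given: they have to be found in the camera images.
- tray: White fixed tray of cores, outside 260 (its x) by 108 (y) by 50 mm high, walls and floor 4 mm. Origin: centre of its underside, z up. At the -x end (towards the robot) the floor turns into a smooth 45 degree slope, from its foot at x = -84 mm up to 50 mm, and the end wall behind it is 75 mm high. At the start the floor is free from x = 5 to 126 mm; the cores stand nearer the slope.
- core0: Ferrite core: dark grey chunky sleeve with well rounded ends (8 mm radius), light dot in the middle of each end, 26 mm diameter, 28 mm high, about 45 g. Origin: centre of its underside as it starts (standing), z along its axis. The three are alike.
- core1: Ferrite core like core0.
- core2: Ferrite core like core0.
- core0_center (a point): Middle of core0 (14 mm from its origin along its axis).
- core1_center (a point): Middle of core1 (14 mm from its origin along its axis).
- core2_center (a point): Middle of core2 (14 mm from its origin along its axis).
- scoop: Loose aluminium hand scoop, 160 g: flat pan 92 (its x) by 90 mm (y), 2.5 mm sheet; back wall (+x) and side walls 34 mm high, the side walls ending 20 mm short of the lip; open at the front lip (-x, at x = -46 mm). Uprights at both sides carry a red bridge handle that crosses over the middle of the pan along y. Origin: centre of the pan's underside, z up.
- scoop_handle (a point): Centre of the scoop's red handle, 95 mm above the pan's underside. The handle is a bar 90 mm long (scoop's y), 14 mm thick (scoop's x) and 30 mm high (z from 80 to 110 mm); take it from above, closing along the scoop's x. Below it the pan is clear up to 80 mm.
- scoop_pan (a point): Point 15 mm above the middle of the pan's underside, where the load lies.
- pad: Blue fixed pad on the bench, 150 mm (x) by 140 mm (y), 2 mm thick, where the scoop stands at the start and must stand again at the end. Origin: centre of its underside.
- sample_box: Loose yellow open box, 66 mm (its x) by 120 mm (its y) by 62 mm high, walls and floor 4 mm (inside 58 by 112 mm), about 120 g, empty at the start. Origin: centre of its underside, z up. It can be taken across its 66 mm width from above.
- tester: Fixed tester: grey base plate 10 mm thick, on it a raised blue rim (top 22 mm above the bench) around the nest for the box. Origin: under the nest's centre at bench level. Nest 70 (its x) by 124 mm (y), 12 mm deep, 2 mm play a side for the box; the rim reaches 50 mm out along x, 85 along y. A white console with a screen, 40 mm high, stands at x = 73 to 113 mm.
- pocket (a point): Centre of the nest's floor, 10 mm above the bench. The box's underside centre belongs here, its 120 mm side along the tester's y.
- multimeter: Bystander: yellow multimeter lying flat, 150 by 80 by 36 mm. Origin: centre of its underside.
- cleaner: Bystander: upright white bottle, 52 mm diameter, 130 mm high. Origin: centre of its underside.
- screwdriver: Bystander: screwdriver lying on the bench. Origin: under its middle.

How it is judged:
By the outcome, as a careful person would: the job done as asked, in the order asked, and still so for the second after the job is handed in, with the robot touching nothing.
It also fails if it takes over 72 s, if anything falls off the work surface, if the arm or the gripper's body presses on something with over 40 N, if the wrist force passes 120 N, or if a joint passes its speed limit or range.

## Robot

A 6-joint arm with a two-finger parallel gripper is mounted at the origin on the work surface. World frame = base frame: x ahead of the robot, y to its left, z up, the work surface at z = 0. Lengths are in mm, angles in rad, forces in N, time in s.
With the tool pointing down it reaches from about 300 to 750 mm from the base axis. Payload 8.5 kg.
Tool frame: the origin (TCP) lies at the very end of the fingers, on their centre line; the grasp point (between the pads) lies 19 mm behind it (hold_point_z is the distance from the TCP to the grasp point, in mm); y points along the fingers, z is the direction in which the jaws open and shut, and the axes are right-handed (so a half turn about y gives the same grasp; the last joint's range is limited). The gripper opens to 88 mm and grips with 3 to 60 N. Pads are 18 mm wide; open, the fingers measure 123 mm over their backs; the gripper's body (75 mm by 187 mm) begins 45 mm behind the grasp point.
Start: joints at [-1.38, 0.381, 1.297, -0, 1.464, -0.215], TCP at [217.107, -505.317, 238.748] pointing down, gripper open.
Joint ranges: [-3.11, 3.11], [-0.89, 2.33], [0.22, 2.48], [-1.42, 4.56], [0.17, 2.85], [-2.88, 2.88]. Speed limits (rad/s): [2.39, 2.39, 3.14, 3.14, 3.14, 3.14].

## Interface

Orientations are given as a unit quaternion [w, x, y, z].
In Python, from cell import read_state, get_image, close_job, hold_point_z gives the robot as it stands.
- The arm moves only by the tool play_rows, never from a script. Its arguments are lists of equal length, an entry for each row: "hand": the opening, from 0 (shut) to 1 (fully open); "translation": the shift along the tool's x, y, z in units of 0.05 m (1.0 is 0.05 m), a list of three; "yaw": the turn about the tool's y in units of 0.08 rad (1.0 is 0.08 rad). In form: {"hand": [hand, ...], "translation": [[x, y, z], ...], "yaw": [yaw, ...]}. A call has 1 to 8 rows; each row shifts and turns the pose as measured when the row begins, along the tool's axes as they then stand; what a row does not reach is not made up. A row lasts 1/8 s, in which the tool goes at most 62.5 mm and 10.7 degrees, less where a joint would pass 70% of its speed; a pose out of reach is approached as far as the arm can. A call with a number of a shift or a turn outside -1 to 1 is refused whole. A call with a gripper value outside its range is refused whole. The fingers move at their own pace and stop on an object; "squeeze" is the grip in N (left out, the last holds). Time passes only in rows, so rows that do not move let the fingers close. It gives the time, the measured TCP pose, the force and the opening at its end, in the units of the state.
- read_state(): the state, without advancing time (a new reading comes with each control period).
- get_image(name): name is "scene" or "top" or "wrist"; returns a dict with "frame" (384x512x3 uint8, red, green, blue), "depth" (384x512 float32, mm along the optical axis (not along the pixel's ray), 0 where there is no reading), "camera_matrix" (3x3 intrinsics, pixels), "camera_from_world" (4x4, takes a point from world to camera coordinates); the wrist camera has in their place "hand_eye" (4x4, takes a point from camera to tool coordinates, whose origin is the TCP and whose axes are the tool frame's). Camera axes: x right, y up, looking along -z (the intrinsics and any distortion apply to the point x, -y, -z); pixel columns grow to the right and rows downward; lengths in mm; the calibration is good to about 2 mm. A picture is of the moment at which its call begins: read the wrist's pose just before it.
- close_job(): hands the job in, once; it reports no verdict.
The state is a dict: "time_s": time; "joint_positions": joint angles; "joint_velocities": joint speeds; "effort": joint torques, N m; "position": TCP position; "orientation": TCP orientation; "contact_force": force on the tool from outside, world axes, zero at the start; "torque": the same for the moment, N m; "width": finger opening in mm.
Only numpy, scipy, OpenCV 4.12 (cv2) and the standard library are available. Lean on these libraries where they do the work, as an engineer would, in place of code of your own. Each camera call takes 0.05 s, during which the arm holds its last target.

## Working session

There is one attempt and no reset: what is moved stays moved. The work goes in short steps, Python scripts to look and compute and a tool call to move; the robot and the scene stay as the last step left them, time stands still between calls to the robot, and variables do not carry over. Pictures are saved under pics/ and viewed, and the job is handed in when it is done.

Besides the shell and the picture viewer there is one more tool, called after ">>>" by a JSON object that holds its "api" and its "payload", one argument or row to a line. play_rows: Moves the arm, as the interface text tells. Its arguments: {"type":"object","properties":{"hand":{"type":"array"},"translation":{"type":"array"},"yaw":{"type":"array"},"squeeze":{"type":"number"}},"required":["hand","translation","yaw"]}

```bash
mkdir -p pics; ls; cat > h.py <<'E'
import numpy as np, cv2
from scipy.spatial.transform import Rotation as R
from cell import read_state,get_image,close_job,hold_point_z
def save(im,n,crop=None,s=1):
    f=im["frame"][:,:,::-1]
    if crop: f=f[crop[1]:crop[3],crop[0]:crop[2]]
    cv2.imwrite("pics/"+n,cv2.resize(f,None,fx=s,fy=s,interpolation=cv2.INTER_CUBIC))
def Rt(st):
    w,x,y,z=st["orientation"]; return R.from_quat([x,y,z,w]).as_matrix()
def c2w(im,st=None):
    if "camera_from_world" in im: return np.linalg.inv(np.array(im["camera_from_world"]))
    T=np.eye(4);T[:3,:3]=Rt(st);T[:3,3]=st["position"]; return T@np.array(im["hand_eye"])
def ray(im,u,v,st=None):
    K=np.array(im["camera_matrix"]);M=c2w(im,st)
    d=np.array([(u-K[0,2])/K[0,0],-(v-K[1,2])/K[1,1],-1]); return M[:3,3],M[:3,:3]@d
def atz(im,u,v,z,st=None):
    o,d=ray(im,u,v,st); return o+d*(z-o[2])/d[2]
def atd(im,u,v,st=None):
    o,d=ray(im,u,v,st); return o+d*im["depth"][int(round(v)),int(round(u))]
def cloud(im,st=None):
    K=np.array(im["camera_matrix"]);M=c2w(im,st);D=im["depth"]
    v,u=np.mgrid[:D.shape[0],:D.shape[1]]
    d=np.stack([(u-K[0,2])/K[0,0],-(v-K[1,2])/K[1,1],-np.ones_like(D)],-1)*D[...,None]
    P=d@M[:3,:3].T+M[:3,3]; P[D==0]=np.nan; return P
E
python3 - <<'E'
from h import *
st=read_state();print(st,hold_point_z);print(Rt(st))
for n in ["scene","top","wrist"]:
    im=get_image(n);save(im,n+"0.png",s=1.5);np.save(n+"0.npy",im,allow_pickle=True)
    print(n,im["camera_matrix"],im.keys(),c2w(im,st).round(3).tolist())
E
```

```text
pics
{'time_s': 0.0, 'joint_positions': array([-1.38030127e+00,  3.81174662e-01,  1.29827217e+00, -3.36872261e-05,
        1.46356324e+00, -2.15290976e-01]), 'joint_velocities': array([-0.00111768,  0.00045401,  0.00033958,  0.0001672 , -0.00024349,
        0.00070443]), 'effort': array([ 2.55736362e-03, -4.37920618e+01, -2.24561173e+01,  7.14384578e-02,
        3.50789458e-02, -9.82606457e-05]), 'position': array([ 217.04741599, -505.05442286,  238.14537145]), 'orientation': array([ 0.14248033, -0.14249158,  0.69310322, -0.69210074]), 'contact_force': array([ 0.6150869 , -0.34695909,  0.13938078]), 'torque': array([-0.00095233, -0.0246767 , -0.00926385]), 'width': 87.9817124558759} 18.700000000000003
[[-9.18791010e-01 -3.01268016e-04  3.94744206e-01]
 [-3.94744229e-01  1.38543142e-03 -9.18790006e-01]
 [-2.70088984e-04 -9.99998995e-01 -1.39184574e-03]]
scene [[457.57484638   0.         261.82343031]
 [  0.         457.57484638 198.10972091]
 [  0.           0.           1.        ]] dict_keys(['frame', 'depth', 'camera_matrix', 'camera_from_world']) [[-0.121, -0.558, 0.821, 1539.859], [0.993, -0.068, 0.1, 158.33], [0.0, 0.827, 0.562, 831.999], [0.0, 0.0, 0.0, 1.0]]
top [[454.20117718   0.         264.24776894]
 [  0.         454.20117718 197.25919502]
 [  0.           0.           1.        ]] dict_keys(['frame', 'depth', 'camera_matrix', 'camera_from_world']) [[-0.096, 0.973, -0.21, 163.177], [-0.995, -0.093, 0.024, 21.902], [0.004, 0.211, 0.977, 1467.551], [0.0, 0.0, 0.0, 1.0]]
wrist [[270.31018544   0.         258.09690095]
 [  0.         270.31018544 187.34694431]
 [  0.           0.           1.        ]] dict_keys(['frame', 'depth', 'camera_matrix', 'hand_eye']) [[0.395, 0.879, 0.268, 286.287], [-0.919, 0.378, 0.115, -475.977], [-0.001, -0.292, 0.957, 384.124], [0.0, 0.0, 0.0, 1.0]]
```

View pics/scene0.png

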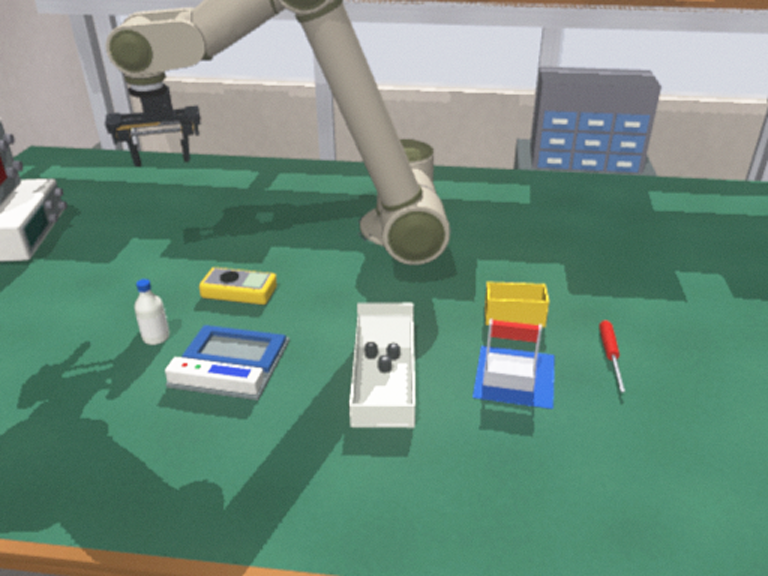

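View pics/top0.png

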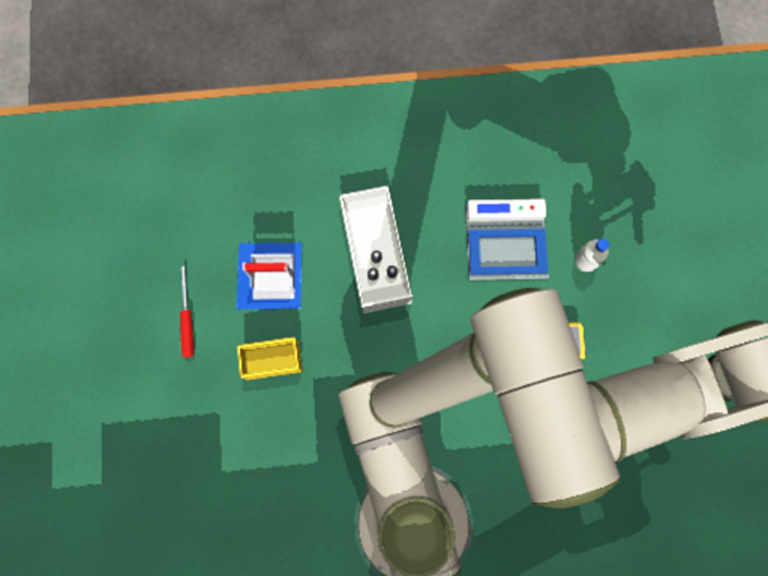

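View pics/wrist0.png

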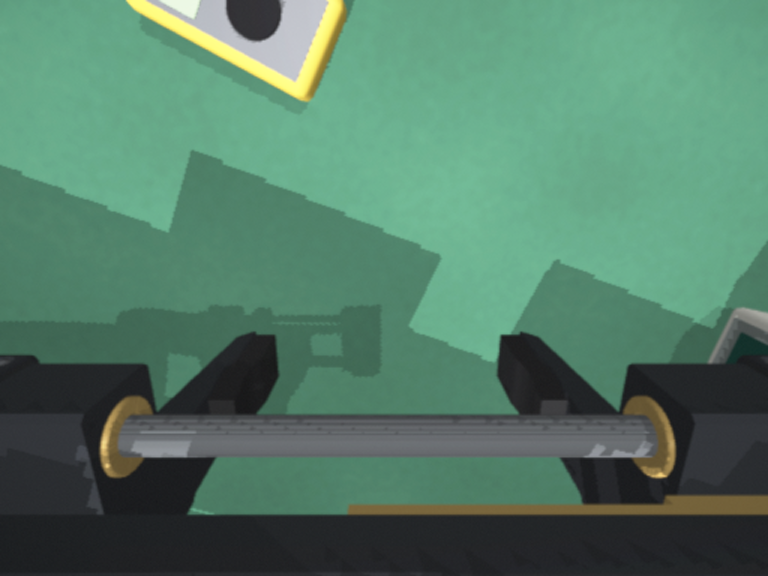

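```bash
python3 - <<'E'
from h import *
im=np.load("top0.npy",allow_pickle=True).item()
save(im,"t1.png",(150,110,380,270),3.4)
P=cloud(im)
np.save("P.npy",P)
h=(np.clip(P[...,2],-10,150)+10)/160*255
h=np.nan_to_num(h).astype(np.uint8)
cv2.imwrite("pics/h1.png",cv2.applyColorMap(cv2.resize(h[110:270,150:380],None,fx=3.4,fy=3.4,interpolation=0),cv2.COLORMAP_JET))
E
```

```text
(no output)
```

View pics/t1.png

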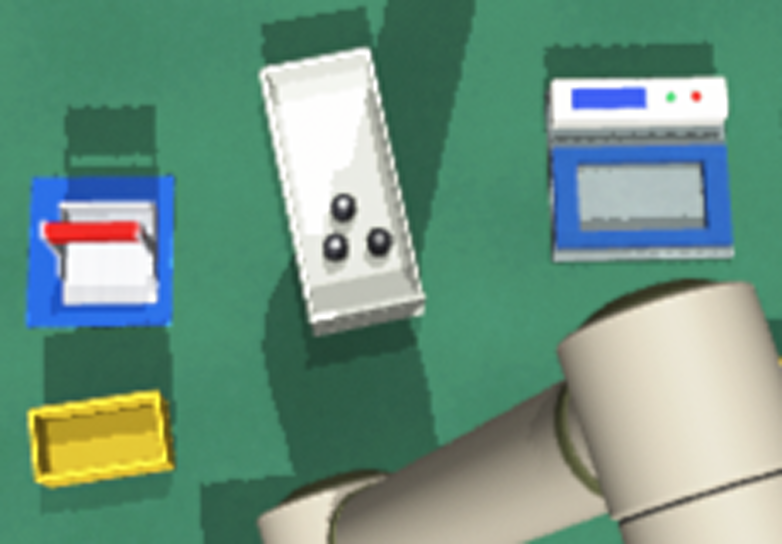

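View pics/h1.png

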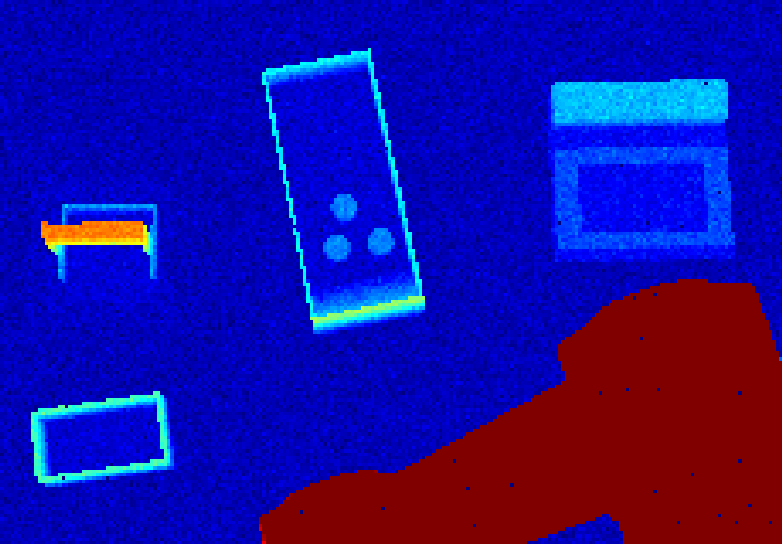

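```bash
cat > fit.py <<'E'
from h import *
def rect(P,x,y,z):
    m=(P[...,0]>x[0])&(P[...,0]<x[1])&(P[...,1]>y[0])&(P[...,1]<y[1])&(P[...,2]>z[0])&(P[...,2]<z[1])
    q=P[m][:,:2].astype(np.float32)
    return len(q),cv2.minAreaRect(q),np.median(P[m][:,2])
E
python3 - <<'E'
from fit import *
im=np.load("top0.npy",allow_pickle=True).item();P=cloud(im)
c=lambda x,y:P[int(110+y/3.4),int(150+x/3.4)].round(0)
for n,p in dict(box=(100,475),handle=(95,232),pan=(110,280),pad=(35,310),traycen=(330,150),test=(640,190),bench=(220,400),core0=(344,207),core1=(336,247),core2=(380,241)).items(): print(n,c(*p))
b=c(100,440);print(b)
s=c(110,280)
print("box",rect(P,(b[0]-70,b[0]+70),(b[1]-100,b[1]+100),(50,75)))
print("handle",rect(P,(s[0]-100,s[0]+120),(s[1]-100,s[1]+100),(100,125)))
print("pan walls",rect(P,(s[0]-100,s[0]+120),(s[1]-100,s[1]+100),(28,45)))
t=c(330,150)
print("tray",rect(P,(t[0]-250,t[0]+150),(t[1]-120,t[1]+120),(42,60)))
T=c(640,190)
print("rim",rect(P,(T[0]-70,T[0]+60),(T[1]-110,T[1]+110),(18,28)))
print("console",rect(P,(T[0]+50,T[0]+160),(T[1]-110,T[1]+110),(34,48)))
m=(P[...,2]>22)&(P[...,2]<45)&(abs(P[...,0]-t[0]+50)<110)&(abs(P[...,1]-t[1])<42)
for k in [(344,207),(336,247),(380,241)]:
    q=c(*k);mm=m&(np.hypot(P[...,0]-q[0],P[...,1]-q[1])<18);print("core",P[mm].mean(0).round(1),np.ptp(P[mm],axis=0).round(0))
# pad by color
hsv=cv2.cvtColor(im["frame"],cv2.COLOR_RGB2HSV)
m=(hsv[...,0]>105)&(hsv[...,0]<125)&(hsv[...,1]>150)&(abs(P[...,0]-s[0])<120)&(abs(P[...,1]-s[1])<110)&(P[...,2]<15)
print("pad",cv2.minAreaRect(P[m][:,:2].astype(np.float32)))
E
```

```text
box [330. 268.  47.]
handle [540. 251. 113.]
pan [521. 255.   5.]
pad [500. 330.  -3.]
traycen [631.  30.   6.]
test [ 562. -269.   12.]
bench [395. 159.   2.]
core0 [568.  22.  28.]
core1 [529.  35.  27.]
core2 [530.  -8.  31.]
[367. 274.   4.]
box (198, ((362.4566955566406, 265.7138977050781), (67.32719421386719, 120.80533599853516), 2.7213637828826904), np.float64(59.35244609623942))
handle (155, ((544.103515625, 252.39974975585938), (90.9740982055664, 15.549829483032227), 84.92766571044922), np.float64(110.18697526404708))
pan walls (75, ((553.7962646484375, 250.7917938232422), (90.4996109008789, 71.21283721923828), 84.28392791748047), np.float64(33.37625606981487))
tray (282, ((581.9716186523438, 22.67633056640625), (260.99542236328125, 108.17054748535156), 6.465023517608643), np.float64(48.73766803834826))
rim (649, ((563.1511840820312, -268.389404296875), (171.7369384765625, 125.13711547851562), 85.77897644042969), np.float64(21.76101290236852))
console (563, ((644.067626953125, -274.6026306152344), (170.63597106933594, 40.73771286010742), 86.1952896118164), np.float64(39.63266522846834))
core [566.5  22.7  29.9] [24. 24. 15.]
core [527.   33.4  29.7] [23. 23. 14.]
core [528.8  -5.5  29.7] [23. 14. 13.]
pad ((553.111572265625, 263.8255310058594), (140.53355407714844, 150.5216827392578), 84.37996673583984)
```

```bash
cat > plan.py <<'E'
from h import *
import sys,json
# plan rows to target x y z (mm world), jaw angle deg (tool z axis), n rows ; world-straight line
def plan(tx,ty,tz,ang=None,n=None,hand=1.0,st=None,step=48):
    st=st or read_state(); M=Rt(st); p=np.array(st["position"])
    d=np.array([tx,ty,tz])-p
    a0=np.degrees(np.arctan2(M[1,2],M[0,2]))
    da=0 if ang is None else (ang-a0+180)%360-180
    yaw=-np.radians(da)/0.08
    n=n or int(max(np.ceil(np.linalg.norm(d)/step),np.ceil(abs(yaw)/0.98),1))
    rows=[]
    for k in range(n):
        rows.append([round(float(q),2) for q in M.T@(d/n)/50]); M=M@R.from_rotvec([0,yaw/n*0.08,0]).as_matrix()
    print("d",d.round(1),"a0",a0.round(2),"yaw/row",round(yaw/n,3),"n",n,"tilt",np.degrees(np.arccos(-Rt(st)[2,1])).round(2))
    for i in range(0,n,8): print(json.dumps(rows[i:i+8]))
if __name__=="__main__":
    a=[float(x) if x!="-" else None for x in sys.argv[1:]]
    plan(a[0],a[1],a[2],a[3] if len(a)>3 else None,int(a[4]) if len(a)>4 and a[4] else None)
E
python3 - <<'E'
from fit import *
im=np.load("top0.npy",allow_pickle=True).item();P=cloud(im)
def lines(name,m):
    q=P[m][:,:2]; print(name,cv2.minAreaRect(q.astype(np.float32)),len(q))
# rim refine: local frame
T=np.array([551.3,-268.1]);a=np.radians(-4.)
L=(P[...,:2]-T)@np.array([[np.cos(a),-np.sin(a)],[np.sin(a),np.cos(a)]])
m=(abs(L[...,0])<58)&(abs(L[...,1])<95)&(P[...,2]>17)&(P[...,2]<27)
lines("rim",m)
n=(abs(L[...,0])<34)&(abs(L[...,1])<60)&(P[...,2]<16)&(P[...,2]>5)
# nest floor extents
nn=(abs(L[...,0])<45)&(abs(L[...,1])<75)&(P[...,2]<15)&(P[...,2]>4)
lines("nest",nn); print(np.percentile(L[nn],[1,50,99],axis=0))
E
python3 plan.py 385 -150 200 -32 9
```

```text
rim ((554.8639526367188, -267.9291687011719), (171.2261962890625, 107.39937591552734), 85.10626983642578) 680
nest ((550.7490234375, -273.2188415527344), (132.00645446777344, 76.29190063476562), 85.014892578125) 669
[[-31.09533821 -61.85303202]
 [  2.78762958  -0.60734018]
 [ 36.48009827  59.35733668]]
d [167.9 355.1 -38.3] a0 -66.75 yaw/row -0.842 n 9 tilt 0.06
[[-0.65, 0.09, -0.58], [-0.69, 0.09, -0.53], [-0.73, 0.09, -0.48], [-0.76, 0.09, -0.43], [-0.78, 0.09, -0.38], [-0.81, 0.09, -0.33], [-0.83, 0.09, -0.27], [-0.85, 0.09, -0.22]]
[[-0.86, 0.09, -0.16]]
```

```bash
python3 plan.py 450 -320 250 -55 7
```

```text
d [232.9 185.1  11.7] a0 -66.75 yaw/row -0.366 n 7 tilt 0.06
[[-0.82, -0.03, -0.22], [-0.83, -0.03, -0.2], [-0.83, -0.03, -0.17], [-0.84, -0.03, -0.15], [-0.84, -0.03, -0.13], [-0.84, -0.03, -0.1], [-0.85, -0.03, -0.08]]
```

>>> {"api": "play_rows", "payload": {
  "hand": [1,1,1,1,1,1,1,1],
  "translation": [
    [-0.82,-0.03,-0.22],
    [-0.83,-0.03,-0.2],
    [-0.83,-0.03,-0.17],
    [-0.84,-0.03,-0.15],
    [-0.84,-0.03,-0.13],
    [-0.84,-0.03,-0.1],
    [-0.85,-0.03,-0.08],
    [0,0,0]
  ],
  "yaw": [-0.37,-0.37,-0.37,-0.37,-0.37,-0.37,-0.37,0]
}}

```text
time_s: 1.15
position: [455.8, -313.4, 247.1]
orientation: [0.215, -0.215, 0.676, -0.672]
contact_force: [0.1, 0.0, -0.4]
width: 88.1
```

```bash
python3 - <<'E'
from h import *
st=read_state();im=get_image("wrist");np.save("w1.npy",{"im":im,"st":st},allow_pickle=True)
print(st["time_s"],st["position"].round(1));save(im,"w1.png",s=1.5)
E
python3 plan.py 380 -100 200 -33 5;
```

```text
1.15 [ 455.8 -313.4  247.1]
d [-74.9 214.3 -47. ] a0 -54.7 yaw/row -0.947 n 5 tilt 0.32
[[-0.25, 0.19, -0.87], [-0.32, 0.19, -0.85], [-0.38, 0.19, -0.82], [-0.44, 0.19, -0.79], [-0.5, 0.19, -0.76]]
```

View pics/w1.png

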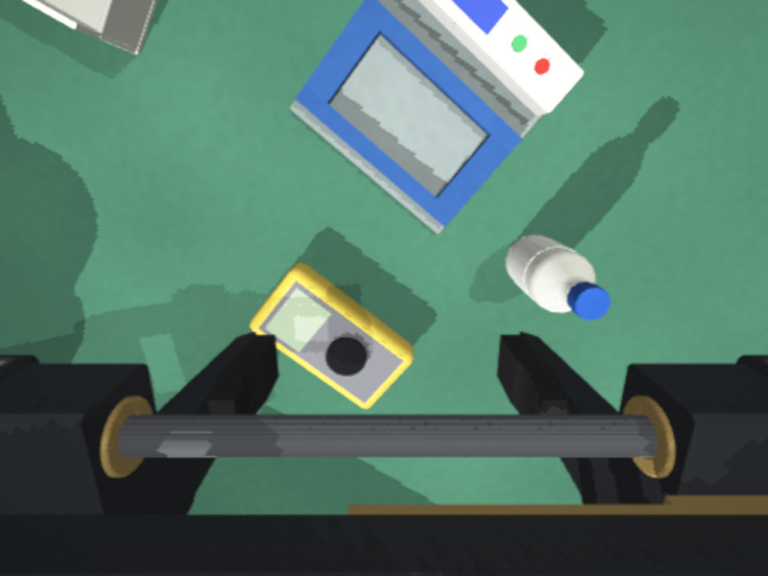

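```bash
python3 - <<'E'
from h import *
d=np.load("w1.npy",allow_pickle=True).item();im,st=d["im"],d["st"]
c=[atz(im,u/1.5,v/1.5,22,st)[:2] for u,v in [(381,33),(488,134),(437,196),(328,103)]]
c=np.array(c);print(c.round(1),np.linalg.norm(c-np.roll(c,-1,0),axis=1).round(1),c.mean(0))
v=(c[1]-c[0]+c[2]-c[3]);print(np.degrees(np.arctan2(v[1],v[0]))+90)
o=[atz(im,u/1.5,v/1.5,22,st)[:2] for u,v in [(443,222),(296,100)]];print(o)
P=cloud(im,st)
a=np.radians(-4.5);L=(P[...,:2]-c.mean(0))@np.array([[np.cos(a),-np.sin(a)],[np.sin(a),np.cos(a)]])
for lo,hi in[(17,27)]:
    m=(abs(L[...,0])<57)&(abs(L[...,1])<95)&(P[...,2]>lo)&(P[...,2]<hi);print(cv2.minAreaRect(P[m][:,:2].astype(np.float32)))
m=(abs(L[...,0])<45)&(abs(L[...,1])<72)&(P[...,2]<14);print(cv2.minAreaRect(P[m][:,:2].astype(np.float32)),np.median(P[m][:,2]))
save(im,"w1c.png",(180,0,370,160),4)
E
```

```text
[[ 592.1 -209.7]
 [ 582.7 -328.9]
 [ 515.6 -325.1]
 [ 523.6 -203.1]] [119.6  67.2 122.2  68.8] [ 553.51749374 -266.69289037]
-4.1089180112091555
[array([ 500.25516661, -343.76694149]), array([ 509.93649334, -179.8628585 ])]
((553.9323120117188, -266.7374267578125), (170.44775390625, 100.267333984375), 85.7315444946289)
((553.9707641601562, -266.7242736816406), (124.63841247558594, 70.29712677001953), 85.7330322265625) 10.025141286494488
```

View pics/w1c.png

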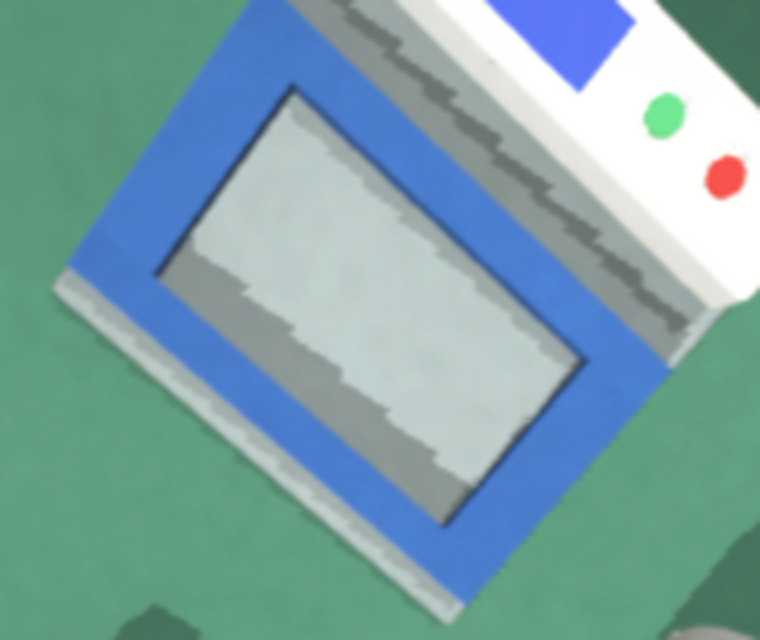

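>>> {"api": "play_rows", "payload": {
  "hand": [1,1,1,1,1],
  "translation": [
    [-0.25,0.19,-0.87],
    [-0.32,0.19,-0.85],
    [-0.38,0.19,-0.82],
    [-0.44,0.19,-0.79],
    [-0.5,0.19,-0.76]
  ],
  "yaw": [-0.95,-0.95,-0.95,-0.95,-0.95]
}}

```text
time_s: 1.82
position: [374.9, -100.7, 198.2]
orientation: [0.337, -0.338, 0.623, -0.619]
contact_force: [1.0, 0.2, 0.4]
width: 88.2
```

```bash
python3 plan.py 365 200 180 0 9
```

```text
d [ -9.9 300.7 -18.2] a0 -32.93 yaw/row -0.798 n 9 tilt 0.3
[[-0.55, 0.04, -0.38], [-0.57, 0.04, -0.35], [-0.59, 0.04, -0.31], [-0.61, 0.04, -0.27], [-0.63, 0.04, -0.23], [-0.64, 0.04, -0.19], [-0.65, 0.04, -0.15], [-0.66, 0.04, -0.11]]
[[-0.67, 0.04, -0.06]]
```

>>> {"api": "play_rows", "payload": {
  "hand": [1,1,1,1,1,1,1,1],
  "translation": [
    [-0.62,0.04,-0.42],
    [-0.64,0.04,-0.39],
    [-0.66,0.04,-0.35],
    [-0.68,0.04,-0.31],
    [-0.7,0.04,-0.26],
    [-0.71,0.04,-0.22],
    [-0.72,0.04,-0.17],
    [-0.74,0.04,-0.12]
  ],
  "yaw": [-0.9,-0.9,-0.9,-0.9,-0.9,-0.9,-0.9,-0.9]
}}

```text
time_s: 2.82
position: [351.4, 199.2, 182.5]
orientation: [-0.501, 0.501, -0.5, 0.498]
contact_force: [0.6, -0.1, -0.1]
width: 88.0
```

```bash
cat > look.py <<'E'
from fit import *
import sys
def look(n,s=1.5):
    st=read_state();im=get_image("wrist");np.save(n+".npy",{"im":im,"st":st},allow_pickle=True)
    print(n,st["time_s"],st["position"].round(1));save(im,n+".png",s=s);return im,st,cloud(im,st)
E
python3 - <<'E'
from look import *
im,st,P=look("w2")
for z in [(55,70)]: print(rect(P,(290,440),(160,370),z))
E
python3 plan.py 362.5 265.7 30 2.7
```

```text
w2 2.825 [351.4 199.2 182.5]
(1920, ((363.78253173828125, 267.18975830078125), (65.5368423461914, 120.6285171508789), 3.1337966918945312), np.float64(61.631417817975404))
d [  11.7   63.8 -152.3] a0 0.47 yaw/row -0.122 n 4 tilt 0.29
[[-0.32, 0.76, 0.06], [-0.32, 0.76, 0.07], [-0.31, 0.76, 0.07], [-0.31, 0.76, 0.07]]
```

View pics/w2.png

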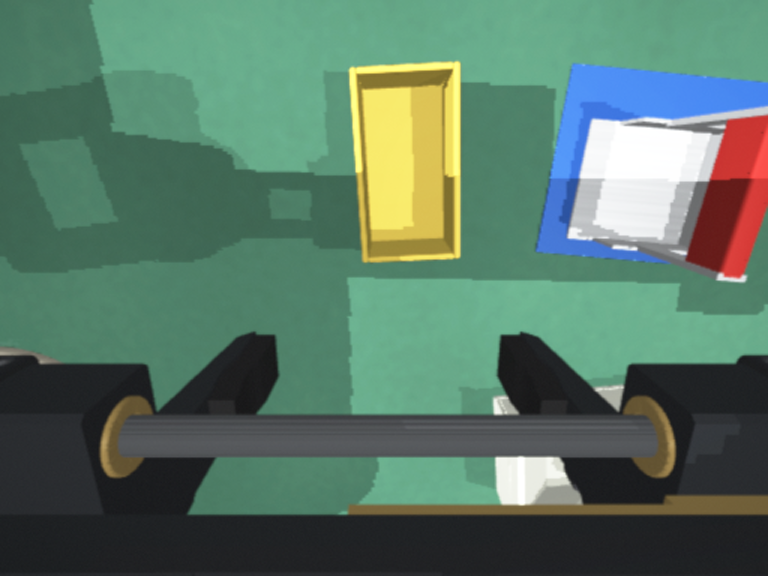

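```bash
python3 plan.py 363.8 267.2 110 3.1 3
```

```text
d [ 13.   65.3 -72.3] a0 0.47 yaw/row -0.192 n 3 tilt 0.29
[[-0.43, 0.48, 0.09], [-0.43, 0.48, 0.1], [-0.43, 0.48, 0.11]]
```

>>> {"api": "play_rows", "payload": {
  "hand": [1,1,1,1],
  "translation": [
    [-0.43,0.48,0.09],
    [-0.43,0.48,0.1],
    [-0.43,0.48,0.11],
    [0,0,0]
  ],
  "yaw": [-0.2,-0.2,-0.2,0]
}}

```text
time_s: 3.38
position: [365.9, 265.9, 108.8]
orientation: [0.513, -0.513, 0.488, -0.485]
contact_force: [-0.2, -0.5, 0.1]
width: 88.5
```

```bash
python3 plan.py 363.8 267.2 30 3.1 3
```

```text
d [ -2.1   1.3 -78.8] a0 3.05 yaw/row -0.004 n 3 tilt 0.19
[[-0.01, 0.53, -0.01], [-0.01, 0.53, -0.01], [-0.01, 0.53, -0.01]]
```

>>> {"api": "play_rows", "payload": {
  "hand": [1,1,1,1,0,0,0,0],
  "translation": [
    [-0.01,0.53,-0.01],
    [-0.01,0.53,-0.01],
    [-0.01,0.5,-0.01],
    [0,0,0],
    [0,0,0],
    [0,0,0],
    [0,0,0],
    [0,0,0]
  ],
  "yaw": [0,0,0,0,0,0,0,0],
  "squeeze": 20
}}

```text
time_s: 4.38
position: [368.5, 262.6, 36.0]
orientation: [0.514, -0.508, 0.488, -0.489]
contact_force: [-0.1, 0.4, -1.6]
width: 66.1
```

```bash
python3 plan.py 366 262 125 3.1 3;python3 -c "
from h import *;print(read_state()['width'])"
```

```text
d [-2.5 -0.6 89. ] a0 2.61 yaw/row -0.036 n 3 tilt 0.5
[[0.0, -0.59, -0.01], [0.0, -0.59, -0.01], [0.0, -0.59, -0.01]]
66.0563398415309
```

>>> {"api": "play_rows", "payload": {
  "hand": [0,0,0,0],
  "translation": [
    [0,-0.6,0],
    [0.1,-0.9,0],
    [0.3,-0.9,0],
    [0.6,-0.5,0.1]
  ],
  "yaw": [0,0,0,0]
}}

```text
time_s: 4.88
position: [373.6, 212.0, 183.9]
orientation: [0.514, -0.511, 0.487, -0.488]
contact_force: [1.7, 0.6, -1.6]
width: 65.8
```

```bash
python3 plan.py 550 -225 170 -4.27 12
```

```text
d [ 176.4 -437.   -13.9] a0 2.82 yaw/row 0.129 n 12 tilt 0.25
[[0.74, 0.02, 0.26], [0.74, 0.02, 0.27], [0.74, 0.02, 0.27], [0.73, 0.02, 0.28], [0.73, 0.02, 0.29], [0.73, 0.02, 0.3], [0.72, 0.02, 0.3], [0.72, 0.02, 0.31]]
[[0.72, 0.02, 0.32], [0.71, 0.02, 0.33], [0.71, 0.02, 0.33], [0.71, 0.02, 0.34]]
```

>>> {"api": "play_rows", "payload": {
  "hand": [0,0,0,0,0,0,0,0],
  "translation": [
    [0.74,0.0,0.26],
    [0.74,0.0,0.27],
    [0.74,0.0,0.27],
    [0.73,0.0,0.28],
    [0.73,0.0,0.29],
    [0.73,0.0,0.3],
    [0.72,0.0,0.3],
    [0.72,0.0,0.31]
  ],
  "yaw": [0.13,0.13,0.13,0.13,0.13,0.13,0.13,0.13]
}}

```text
time_s: 5.88
position: [493.5, -87.4, 186.8]
orientation: [-0.495, 0.488, -0.507, 0.509]
contact_force: [0.5, 0.4, -0.9]
width: 65.9
```

```bash
python3 plan.py 554 -250 150 -4.27 4
```

```text
d [  60.5 -162.6  -36.8] a0 -1.92 yaw/row 0.128 n 4 tilt 0.53
[[0.8, 0.18, 0.33], [0.8, 0.18, 0.34], [0.8, 0.18, 0.34], [0.79, 0.18, 0.35]]
```

>>> {"api": "play_rows", "payload": {
  "hand": [0,0,0,0,0],
  "translation": [
    [0.8,0.18,0.33],
    [0.8,0.18,0.34],
    [0.8,0.18,0.34],
    [0.75,0.18,0.35],
    [0,0,0]
  ],
  "yaw": [0.13,0.13,0.13,0.13,0]
}}

```text
time_s: 6.5
position: [555.3, -255.0, 148.5]
orientation: [-0.483, 0.477, -0.519, 0.52]
contact_force: [0.7, 0.8, -1.2]
width: 65.9
```

```bash
python3 - <<'E'
from look import *
im,st,P=look("w3"); print(Rt(st).round(4))
im=get_image("top");save(im,"t3.png",(260,90,420,240),4);im=get_image("scene");save(im,"s3.png",(100,140,280,290),4)
p=st["position"]
Q=(P-p)@Rt(st)
m=(abs(Q[...,2])<40)&(abs(Q[...,0])<80)&(abs(Q[...,1]+26)<8)
print(m.sum(),np.nanmin(Q[m],axis=0),np.nanmax(Q[m],axis=0))
E
```

```text
w3 6.5 [ 555.3 -255.   148.5]
[[-0.0782  0.0074  0.9969]
 [-0.9969  0.0049 -0.0782]
 [-0.0054 -1.      0.0069]]
7070 [-65.39902283 -33.98973994 -39.96639033] [ 53.03967182 -18.0015485   39.94705356]
```

View pics/w3.png

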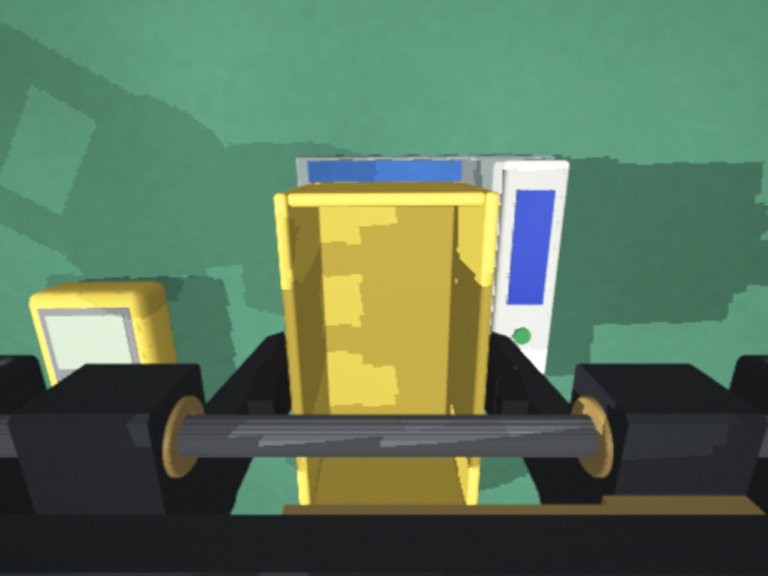

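View pics/s3.png

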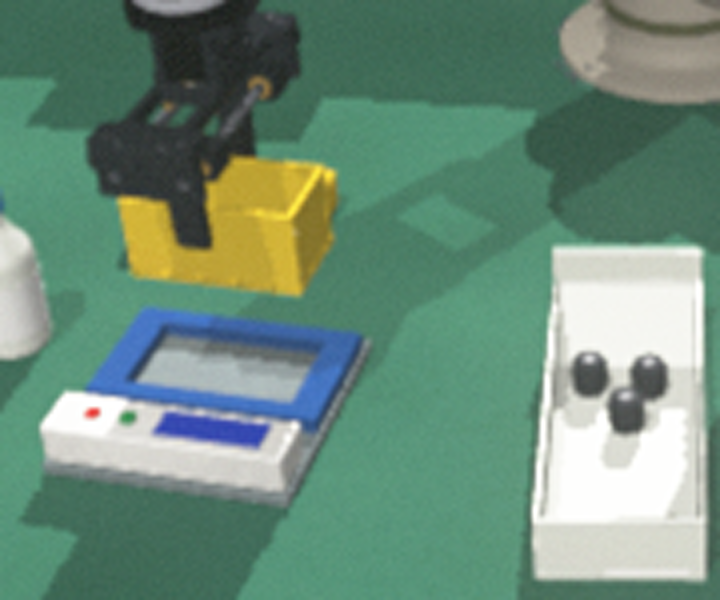

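View pics/t3.png

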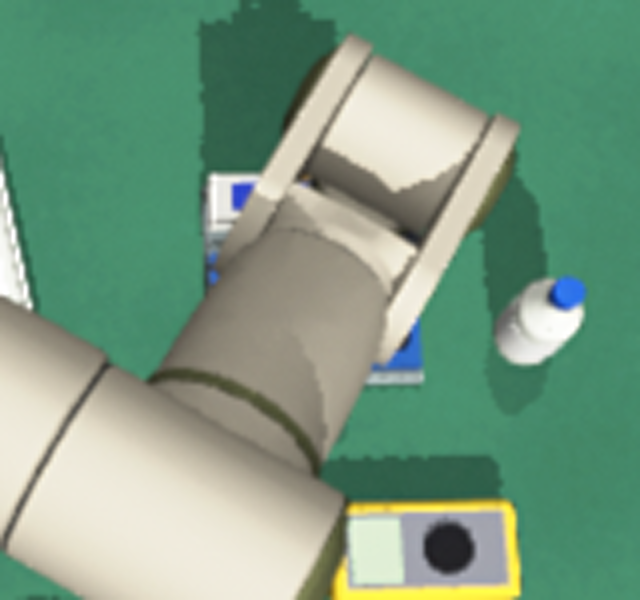

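```bash
python3 plan.py 553.6 -272.2 75 -4.27 2
```

```text
d [ -1.5 -20.1 -75. ] a0 -4.31 yaw/row -0.005 n 2 tilt 0.55
[[0.21, 0.75, -0.01], [0.21, 0.75, -0.01]]
```

>>> {"api": "play_rows", "payload": {
  "hand": [0,0,0,0],
  "translation": [
    [0.21,0.7,-0.01],
    [0.18,0.7,-0.01],
    [0,0,0],
    [0,0,0]
  ],
  "yaw": [0,0,0,0]
}}

```text
time_s: 7.15
position: [554.1, -267.4, 82.9]
orientation: [-0.486, 0.478, -0.515, 0.52]
contact_force: [0.5, -0.1, -0.8]
width: 65.8
```

```bash
python3 - <<'E'
from look import *
im,st,P=look("w4"); p=st["position"];print(st["width"])
Q=(P-p)@Rt(st)
m=(abs(Q[...,2])<40)&(abs(Q[...,0])<80)&(abs(Q[...,1]+26)<6)
print(m.sum(),np.nanmin(Q[m],axis=0),np.nanmax(Q[m],axis=0))
mm=(Q[...,0]<-57)&m; print(cv2.minAreaRect(P[mm][:,:2].astype(np.float32)), np.percentile(Q[mm][:,2],[0,100]))
E
python3 plan.py 553.6 -272.2 50 -4.27 1
```

```text
w4 7.15 [ 554.1 -267.4   82.9]
65.80365982550478
6353 [-65.37022247 -31.98631646 -39.89707778] [ 52.89150481 -20.00077946  39.88998507]
((558.0527954101562, -206.44241333007812), (8.339731216430664, 66.32130432128906), 85.98187255859375) [-33.19707659  33.12610813]
d [ -0.4  -4.8 -32.8] a0 -4.02 yaw/row 0.056 n 1 tilt 0.73
[[0.1, 0.66, -0.01]]
```

View pics/w4.png

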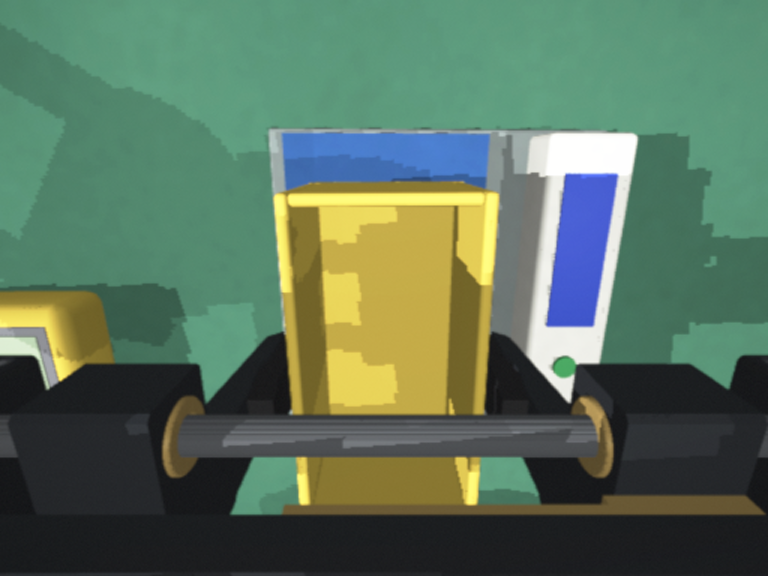

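>>> {"api": "play_rows", "payload": {
  "hand": [0,0,0],
  "translation": [
    [0.14,0.4,-0.01],
    [0,0,0],
    [0,0,0]
  ],
  "yaw": [0.06,0,0]
}}

```text
time_s: 7.58
position: [555.0, -273.9, 67.3]
orientation: [-0.486, 0.477, -0.513, 0.523]
contact_force: [0.2, -0.1, -1.3]
width: 65.8
```

```bash
python3 -c "
from h import *
s=read_state();print(Rt(s).round(4))"; python3 plan.py 553.6 -272.2 46 -4.27 1
```

```text
[[-7.320e-02  1.810e-02  9.972e-01]
 [-9.973e-01 -1.700e-03 -7.320e-02]
 [ 3.000e-04 -9.998e-01  1.810e-02]]
d [ -1.4   1.7 -21.3] a0 -4.2 yaw/row 0.016 n 1 tilt 1.04
[[-0.03, 0.43, -0.04]]
```

>>> {"api": "play_rows", "payload": {
  "hand": [0,0,0],
  "translation": [
    [-0.03,0.25,-0.03],
    [-0.02,0.2,-0.02],
    [0,0,0]
  ],
  "yaw": [0.02,0,0]
}}

```text
time_s: 7.95
position: [553.8, -271.0, 45.0]
orientation: [-0.486, 0.476, -0.512, 0.524]
contact_force: [0.6, -0.8, 2.3]
width: 66.0
```

```bash
python3 -c "
from h import *
s=read_state();print(Rt(s).round(4),s['joint_positions'])"; python3 plan.py 553.6 -272.2 46 -4.27 1
```

```text
[[-0.0744  0.0209  0.997 ]
 [-0.9972 -0.0036 -0.0743]
 [ 0.002  -0.9998  0.0211]] [-0.65088997  0.67750078  1.3740794   0.0111583   1.07125854 -0.58172455]
d [-0.2 -1.2  1. ] a0 -4.26 yaw/row 0.002 n 1 tilt 1.21
[[0.02, -0.02, -0.0]]
```

>>> {"api": "play_rows", "payload": {
  "hand": [0,1,1,1,1,1],
  "translation": [
    [0,0.04,0],
    [0,0,0],
    [0,0,0],
    [0,0,0],
    [0,-0.5,0],
    [0,-0.8,0]
  ],
  "yaw": [0,0,0,0,0,0]
}}

```text
time_s: 8.7
position: [551.2, -269.8, 107.4]
orientation: [-0.485, 0.477, -0.515, 0.522]
contact_force: [-0.3, -0.8, 0.6]
width: 88.1
```

```bash
python3 - <<'E'
from look import *
im,st,P=look("w5"); print(Rt(st).round(4)[:,1]);print(rect(P,(490,620),(-350,-180),(60,85)))
m=(P[...,2]>55)&(P[...,2]<85)&(abs(P[...,0]-554)<45)&(abs(P[...,1]+267)<75)
for lo,hi in((-212,-202),(-332,-322)): 
  mm=m&(P[...,1]>lo)&(P[...,1]<hi);print(np.median(P[mm],axis=0))
E
python3 plan.py 553.6 -200 200 -4.27
```

```text
w5 8.7 [ 551.2 -269.8  107.4]
[ 1.530e-02  1.000e-04 -9.999e-01]
(3621, ((554.5975341796875, -264.86358642578125), (117.94954681396484, 66.34196472167969), 86.07537841796875), np.float64(71.25010973795077))
[ 555.65640253 -207.85800795   71.4769153 ]
[ 566.6358232  -322.93965917   64.50964088]
d [ 0.5 71.1 86.6] a0 -4.23 yaw/row 0.003 n 3 tilt 1.35
[[-0.47, -0.58, -0.02], [-0.47, -0.58, -0.02], [-0.47, -0.58, -0.02]]
```

View pics/w5.png

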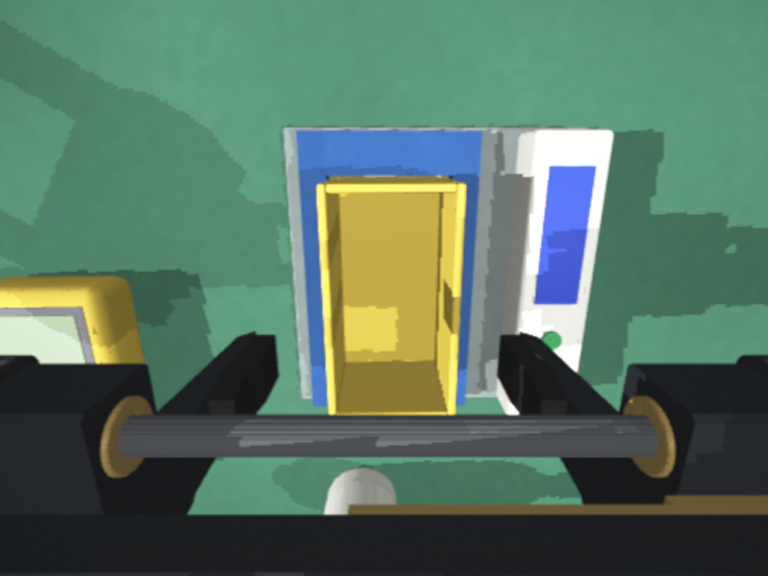

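```bash
python3 plan.py 540 170 220 -5.2 10
```

```text
d [-13.1 441.1 106.6] a0 -4.23 yaw/row 0.021 n 10 tilt 1.35
[[-0.88, -0.22, -0.09], [-0.88, -0.22, -0.09], [-0.88, -0.22, -0.09], [-0.88, -0.22, -0.09], [-0.88, -0.22, -0.09], [-0.88, -0.22, -0.09], [-0.88, -0.22, -0.1], [-0.88, -0.22, -0.1]]
[[-0.88, -0.22, -0.1], [-0.88, -0.22, -0.1]]
```

>>> {"api": "play_rows", "payload": {
  "hand": [1,1,1,1,1,1,1,1],
  "translation": [
    [-0.5,-0.8,-0.09],
    [-0.9,-0.4,-0.09],
    [-0.93,-0.2,-0.09],
    [-0.95,-0.2,-0.09],
    [-0.95,-0.2,-0.09],
    [-0.95,-0.1,-0.09],
    [-0.95,-0.1,-0.1],
    [-0.95,-0.1,-0.1]
  ],
  "yaw": [0.02,0.02,0.02,0.02,0.02,0.02,0.02,0.02]
}}

```text
time_s: 9.75
position: [542.6, 92.8, 218.5]
orientation: [-0.481, 0.471, -0.515, 0.53]
contact_force: [0.6, -0.5, -0.2]
width: 88.3
```

```bash
python3 -c "
from h import *
s=read_state();print(Rt(s)[:,1].round(4))"; python3 plan.py 540 165 220 -5.2
```

```text
[ 0.0254 -0.0062 -0.9997]
d [-2.6 72.2  1.5] a0 -5.34 yaw/row -0.016 n 2 tilt 1.5
[[-0.72, -0.02, -0.09], [-0.72, -0.02, -0.09]]
```

>>> {"api": "play_rows", "payload": {
  "hand": [1,1,1],
  "translation": [
    [-0.7,-0.02,-0.09],
    [-0.5,-0.02,-0.09],
    [0,0,0]
  ],
  "yaw": [0,0,0]
}}

```text
time_s: 10.12
position: [538.3, 158.3, 219.7]
orientation: [-0.483, 0.472, -0.514, 0.529]
contact_force: [0.5, -0.2, -0.6]
width: 88.3
```

```bash
python3 - <<'E'
from look import *
im,st,P=look("w6"); print(Rt(st).round(4)[:,1])
print("handle",rect(P,(480,620),(180,330),(105,125)))
print("walls",rect(P,(480,620),(180,330),(31,39)))
hsv=cv2.cvtColor(im["frame"],cv2.COLOR_RGB2HSV)
m=(hsv[...,0]>100)&(hsv[...,0]<125)&(hsv[...,1]>140)&(abs(P[...,0]-550)<110)&(abs(P[...,1]-260)<110)&(abs(P[...,2])<8)
q=P[m];print("pad",cv2.minAreaRect(q[:,:2].astype(np.float32)),q[:,1].min(),np.median(q[:,2]))
E
```

```text
w6 10.125 [538.3 158.3 219.7]
[ 0.0256 -0.0058 -0.9997]
handle (1789, ((545.8195190429688, 254.06773376464844), (89.63855743408203, 15.268287658691406), 85.35499572753906), np.float64(111.89357496404978))
walls (512, ((556.0182495117188, 253.02294921875), (90.36222076416016, 71.89085388183594), 85.5828628540039), np.float64(35.839347544260704))
pad ((553.1571044921875, 264.12115478515625), (139.92079162597656, 150.89071655273438), 85.24465942382812) 189.19991238964414 2.01814357892178
```

View pics/w6.png

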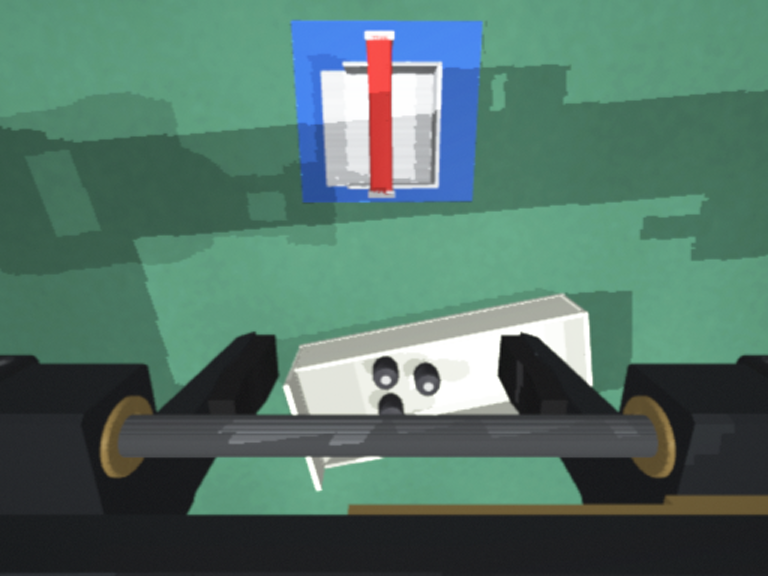

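```bash
python3 plan.py 546 254 150 -4.6 3
```

```text
d [  7.5  96.6 -69.6] a0 -5.14 yaw/row -0.039 n 3 tilt 1.5
[[-0.65, 0.46, -0.02], [-0.65, 0.46, -0.02], [-0.65, 0.46, -0.02]]
```

>>> {"api": "play_rows", "payload": {
  "hand": [1,1,1,1,1,1],
  "translation": [
    [-0.65,0.46,-0.02],
    [-0.65,0.46,-0.02],
    [-0.6,0.46,-0.02],
    [0,0.5,0],
    [0,0.5,0],
    [0,0,0]
  ],
  "yaw": [-0.04,-0.04,-0.04,0,0,0]
}}

```text
time_s: 10.92
position: [550.1, 246.9, 96.1]
orientation: [-0.482, 0.473, -0.513, 0.53]
contact_force: [-1.3, 0.5, 0.2]
width: 88.0
```

```bash
python3 -c "
from h import *
s=read_state();print(Rt(s)[:,1].round(4))"; python3 plan.py 546 254 78 -4.6 1
```

```text
[ 0.0264 -0.0081 -0.9996]
d [ -4.1   7.1 -18.1] a0 -5.02 yaw/row -0.092 n 1 tilt 1.58
[[-0.14, 0.36, -0.1]]
```

>>> {"api": "play_rows", "payload": {
  "hand": [1,1,0,0,0,0,0,0],
  "translation": [
    [-0.15,0.37,-0.1],
    [0,0,0],
    [0,0,0],
    [0,0,0],
    [0,0,0],
    [0,0,0],
    [0,0,0],
    [0,0,0]
  ],
  "yaw": [-0.09,0,0,0,0,0,0,0],
  "squeeze": 55
}}

```text
time_s: 11.92
position: [549.8, 252.3, 82.9]
orientation: [-0.486, 0.471, -0.51, 0.531]
contact_force: [-0.0, 0.2, -0.2]
width: 30.5
```

```bash
python3 -c "
from h import *
s=read_state();print(Rt(s)[:,1].round(4))"; python3 plan.py 546 254 78 -4.6 1
```

```text
[ 0.0347 -0.0067 -0.9994]
d [-3.8  1.7 -4.9] a0 -4.81 yaw/row -0.046 n 1 tilt 2.03
[[-0.03, 0.1, -0.08]]
```

>>> {"api": "play_rows", "payload": {
  "hand": [0,0,0],
  "translation": [
    [-0.02,0.07,-0.04],
    [0,0,0],
    [0,0,0]
  ],
  "yaw": [0,0,0]
}}

```text
time_s: 12.3
position: [547.4, 253.6, 78.5]
orientation: [-0.486, 0.472, -0.511, 0.53]
contact_force: [0.1, 0.0, -1.7]
width: 13.4
```

```bash
python3 -c "
from h import *
s=read_state();print(Rt(s)[:,1].round(4))"; python3 plan.py 546 254 150 -4.6 2
```

```text
[ 0.0332 -0.007  -0.9994]
d [-1.4  0.4 71.5] a0 -4.8 yaw/row -0.022 n 2 tilt 1.95
[[-0.0, -0.71, 0.01], [-0.0, -0.71, 0.01]]
```

>>> {"api": "play_rows", "payload": {
  "hand": [0,0,0,0],
  "translation": [
    [0,-0.5,0],
    [0,-0.6,0],
    [0,-0.6,0],
    [0,-0.2,0]
  ],
  "yaw": [0,0,0,0]
}}

```text
time_s: 12.8
position: [543.4, 253.9, 173.9]
orientation: [-0.484, 0.473, -0.511, 0.529]
contact_force: [1.2, 0.8, -1.8]
width: 13.4
```

```bash
python3 - <<'E'
from look import *
print(Rt(read_state())[:,1].round(4))
im=get_image("scene");save(im,"s6.png",(180,120,440,310),3)
E
python3 plan.py 648 31 180 6.5 7
```

```text
[ 0.0285 -0.0083 -0.9996]
d [ 104.5 -222.9    5.7] a0 -4.8 yaw/row -0.352 n 7 tilt 1.72
[[0.61, -0.0, 0.35], [0.62, -0.0, 0.33], [0.63, -0.0, 0.32], [0.64, -0.0, 0.3], [0.65, -0.0, 0.28], [0.65, -0.0, 0.26], [0.66, -0.0, 0.24]]
```

View pics/s6.png

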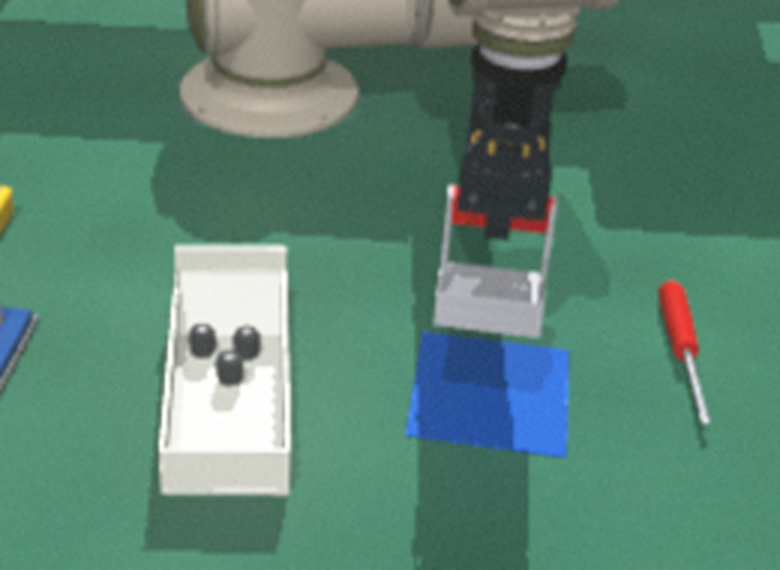

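Scoop is held level over the pad (handle at about (502,210) in the crop). On to the tray.

>>> {"api": "play_rows", "payload": {
  "hand": [0,0,0,0,0,0,0,0],
  "translation": [
    [0.6,0,0.35],
    [0.62,0,0.33],
    [0.63,0,0.32],
    [0.64,0,0.3],
    [0.65,0,0.28],
    [0.65,0,0.26],
    [0.55,0,0.2],
    [0,0,0]
  ],
  "yaw": [-0.35,-0.35,-0.35,-0.35,-0.35,-0.35,-0.35,0]
}}

```text
time_s: 13.85
position: [645.7, 29.9, 166.3]
orientation: [0.53, -0.528, 0.464, -0.474]
contact_force: [-0.7, 1.0, -1.2]
width: 13.6
```

```bash
python3 - <<'E'
from look import *
im,st,P=look("w7"); print(Rt(st).round(4)[:,1])
im=get_image("top");np.save("t7.npy",im,allow_pickle=True);save(im,"t7.png",(190,90,330,220),4.5)
im=get_image("scene");save(im,"s7.png",(180,140,340,310),3.5)
E
python3 plan.py 648 31 100 6.5 2
```

```text
w7 13.85 [645.7  29.9 166.3]
[ 0.0116 -0.0079 -0.9999]
d [  3.   -1.4 -67.3] a0 7.0 yaw/row 0.055 n 2 tilt 0.82
[[0.01, 0.67, 0.02], [0.01, 0.67, 0.02]]
```

View pics/w7.png

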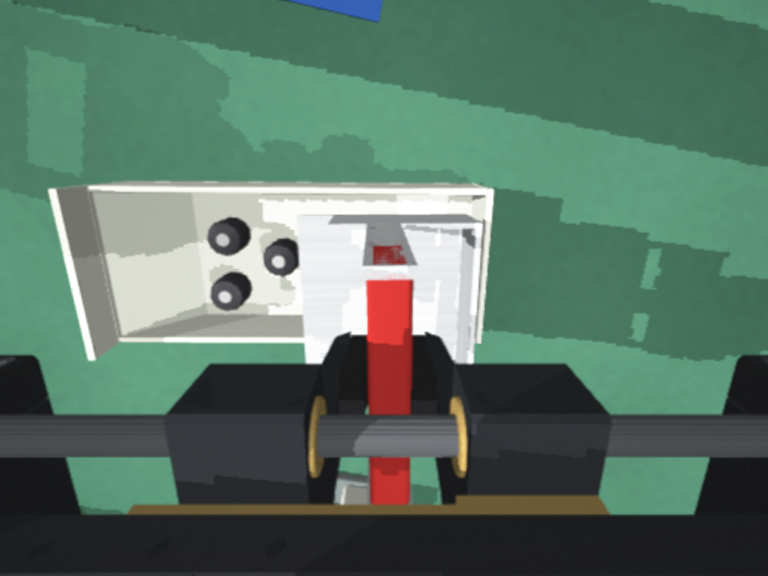

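View pics/t7.png

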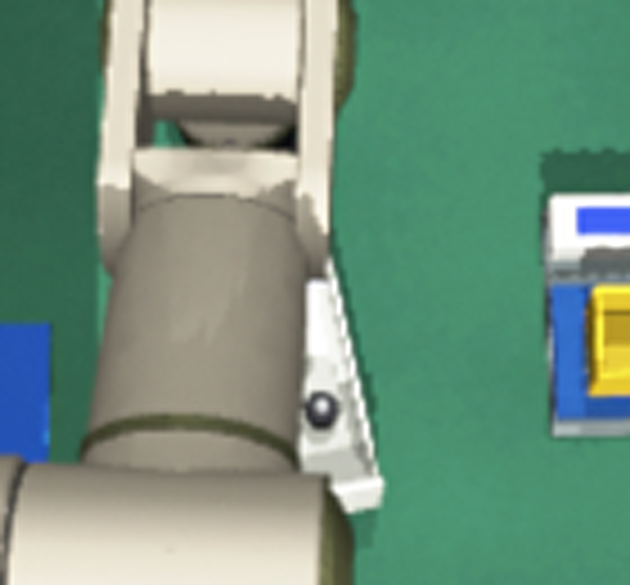

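View pics/s7.png

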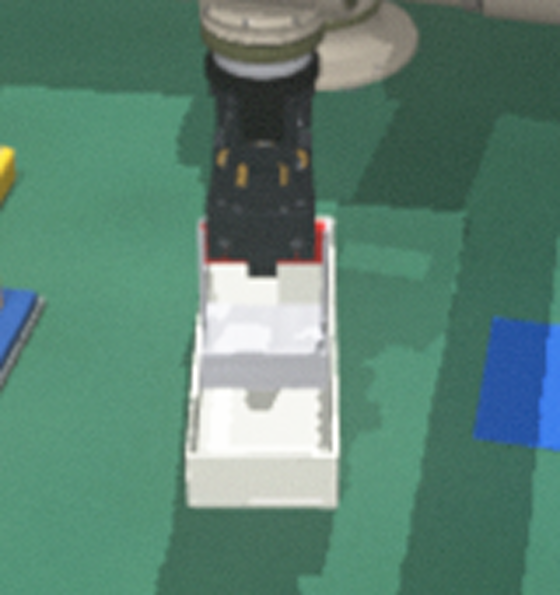

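```bash
python3 - <<'E'
from look import *
d=np.load("w7.npy",allow_pickle=True).item();im,st=d["im"],d["st"];P=cloud(im,st)
a=np.radians(6.5);c=np.array([583,24]);A=np.array([[np.cos(a),-np.sin(a)],[np.sin(a),np.cos(a)]])
L=(P[...,:2]-c)@A;z=P[...,2]
m=(abs(z-50)<2.5)&(L[...,1]>40)&(L[...,1]<65)&(abs(L[...,0])<135)
q=L[m];print("far wall top local y:",np.percentile(q[:,1],[2,50,98]),np.polyfit(q[:,0],q[:,1],1),np.percentile(q[:,0],[0.5,99.5]))
m=(z>52)&(z<78)&(L[...,0]<-90)&(L[...,0]>-145)&(abs(L[...,1])<60);q=L[m];print("endwall",np.percentile(q[:,0],[1,50,99]),np.percentile(q[:,1],[1,99]), np.percentile(z[m],98))
m=(abs(z-4)<3)&(abs(L[...,1])<48)&(L[...,0]<0);print("floor x min",np.percentile(L[m][:,0],[1]),np.median(z[m]))
m=(z>20)&(z<34)&(abs(L[...,1])<45)&(L[...,0]<5)&(L[...,0]>-78);pts=L[m]
k=cv2.kmeans(pts.astype(np.float32),3,None,(3,50,.1),5,2);print("cores",k[2])
for u,v in((229,235),(283,260),(228,296)):
    w=atz(im,u/1.5,v/1.5,32,st)[:2];print("dot",((w-c)@A).round(1))
# scoop: pan in tool frame
Q=(P-st["position"])@Rt(st)
m=(Q[...,1]>68)&(Q[...,1]<82)&(abs(Q[...,2])<60)&(abs(Q[...,0])<60)
print("pan",cv2.minAreaRect(Q[m][:,[0,2]].astype(np.float32)),np.median(Q[m],axis=0),np.percentile(Q[m],[1,99],axis=0))
B=np.c_[Q[m][:,[0,2]],np.ones(m.sum())];print("plane",np.linalg.lstsq(B,Q[m][:,1],rcond=None)[0])
E
```

```text
far wall top local y: [42.88547106 52.35976052 54.392559  ] [-3.38751984e-03  5.19351004e+01] [-125.07057445  130.9253975 ]
endwall [-128.41764417 -124.60967962 -123.32960839] [-52.11770976  53.99532013] 76.07087083233425
floor x min [-235.19259246] 4.093326551394398
cores [[-48.078262   18.235535 ]
 [-51.29031   -23.156845 ]
 [-11.144713    3.0941687]]
dot [-45.8  19.9]
dot [-9.7  2.1]
dot [-51.5 -25.1]
pan ((-1.566986083984375, -2.791217803955078), (91.82536315917969, 88.49021911621094), 89.9620590209961) [ -7.67626028  72.9047468  -18.90427907] [[-45.55314412  70.3242125  -48.17084047]
 [ 38.90337439  75.65690494  40.97250289]]
plane [4.48473519e-03 2.94099338e-02 7.32899219e+01]
```

>>> {"api": "play_rows", "payload": {
  "hand": [0,0,0],
  "translation": [
    [0.01,0.4,0.05],
    [0,0.4,0.02],
    [0,0,0]
  ],
  "yaw": [0.05,0.05,0]
}}

```text
time_s: 14.38
position: [648.0, 35.6, 126.5]
orientation: [0.529, -0.527, 0.465, -0.475]
contact_force: [0.1, 0.1, -1.1]
width: 13.1
```

```bash
python3 - <<'E'
from look import *
print(Rt(read_state())[:,1].round(4))
E
python3 plan.py 649 30 85 6.5 2
```

```text
[ 0.012  -0.0069 -0.9999]
d [  1.   -5.6 -41.5] a0 6.72 yaw/row 0.024 n 2 tilt 0.79
[[0.05, 0.42, -0.0], [0.05, 0.42, -0.0]]
```

>>> {"api": "play_rows", "payload": {
  "hand": [0,0,0],
  "translation": [
    [0.13,0.2,0],
    [0.02,0.1,0],
    [0,0,0]
  ],
  "yaw": [0.05,0,0]
}}

```text
time_s: 14.75
position: [649.3, 28.4, 112.3]
orientation: [0.529, -0.526, 0.465, -0.476]
contact_force: [0.4, -0.3, -1.8]
width: 13.4
```

```bash
python3 - <<'E'
from look import *
print(Rt(read_state())[:,1].round(4))
im,st,P=look("w8")
E
python3 plan.py 649 30 85 6.5 1
```

```text
[ 0.0143 -0.0071 -0.9999]
w8 14.75 [649.3  28.4 112.3]
d [ -0.4   1.5 -27.5] a0 6.54 yaw/row 0.01 n 1 tilt 0.93
[[-0.04, 0.55, -0.01]]
```

View pics/w8.png

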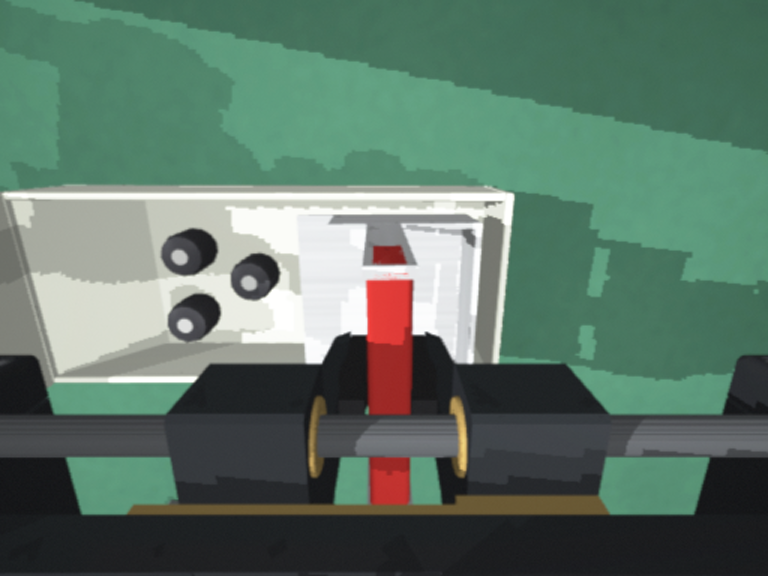

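>>> {"api": "play_rows", "payload": {
  "hand": [0,0,0,0],
  "translation": [
    [0.02,0.3,-0.01],
    [0.02,0.2,0],
    [0,0,0],
    [0,0.06,0]
  ],
  "yaw": [0,0,0,0]
}}

```text
time_s: 15.3
position: [649.6, 26.5, 82.9]
orientation: [0.53, -0.526, 0.465, -0.476]
contact_force: [-0.4, 1.4, -1.1]
width: 13.4
```

```bash
python3 plan.py 649 30 80 6.5 1; python3 plan.py 560 20 80 6.5 6
```

```text
d [-0.6  3.5 -2.9] a0 6.53 yaw/row 0.007 n 1 tilt 0.94
[[-0.07, 0.06, -0.01]]
d [-89.6  -6.5  -2.9] a0 6.53 yaw/row 0.001 n 6 tilt 0.94
[[-0.01, 0.01, -0.3], [-0.01, 0.01, -0.3], [-0.01, 0.01, -0.3], [-0.01, 0.01, -0.3], [-0.01, 0.01, -0.3], [-0.01, 0.01, -0.3]]
```

>>> {"api": "play_rows", "payload": {
  "hand": [0,0,0],
  "translation": [
    [-0.06,0.06,0],
    [0,0.06,0],
    [0,0.02,0]
  ],
  "yaw": [0,0,0]
}}

```text
time_s: 15.68
position: [649.8, 28.7, 80.2]
orientation: [0.53, -0.526, 0.463, -0.478]
contact_force: [0.4, 0.7, -0.8]
width: 13.4
```

```bash
python3 plan.py 649 30 80 6.5 1;python3 -c "
from h import *
print(Rt(read_state())[:,1].round(4))"
```

```text
d [-0.8  1.3 -0.2] a0 6.55 yaw/row 0.011 n 1 tilt 1.21
[[-0.03, 0.0, -0.01]]
[ 0.0189 -0.0093 -0.9998]
```

>>> {"api": "play_rows", "payload": {
  "hand": [0,0,0,0,0],
  "translation": [
    [-0.03,0.04,-0.2],
    [0,0.03,-0.35],
    [0,0.03,-0.35],
    [0,0.02,-0.35],
    [0,0.01,0]
  ],
  "yaw": [0,0,0,0,0]
}}

```text
time_s: 16.3
position: [596.8, 21.7, 81.3]
orientation: [0.537, -0.517, 0.453, -0.489]
contact_force: [-0.8, 0.0, -1.1]
width: 13.4
```

```bash
python3 - <<'E'
from look import *
print(Rt(read_state())[:,1].round(4))
im,st,P=look("w9")
im=get_image("scene");save(im,"s9.png",(180,140,340,310),3.5)
E
python3 plan.py 560 19 80 6.5 1
```

```text
[ 0.0567 -0.0135 -0.9983]
w9 16.3 [596.8  21.7  81.3]
d [-37.5  -2.7  -1. ] a0 6.52 yaw/row 0.005 n 1 tilt 3.33
[[-0.03, -0.02, -0.75]]
```

View pics/w9.png

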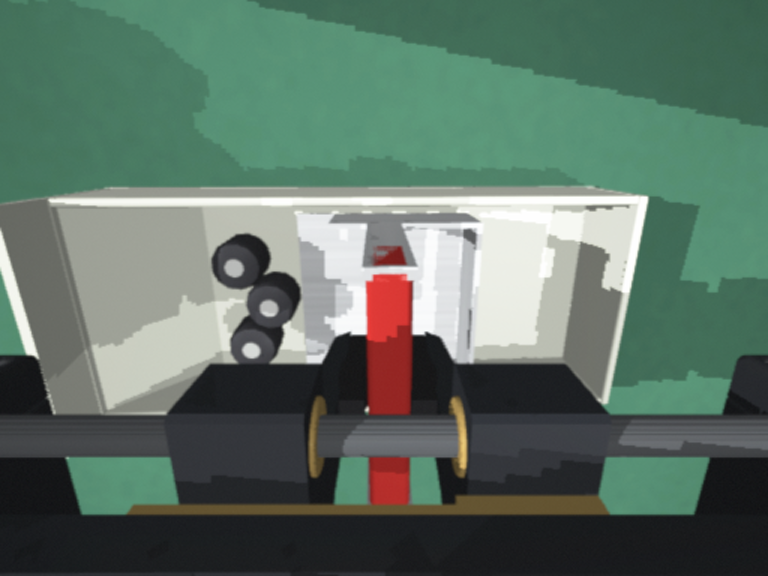

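View pics/s9.png

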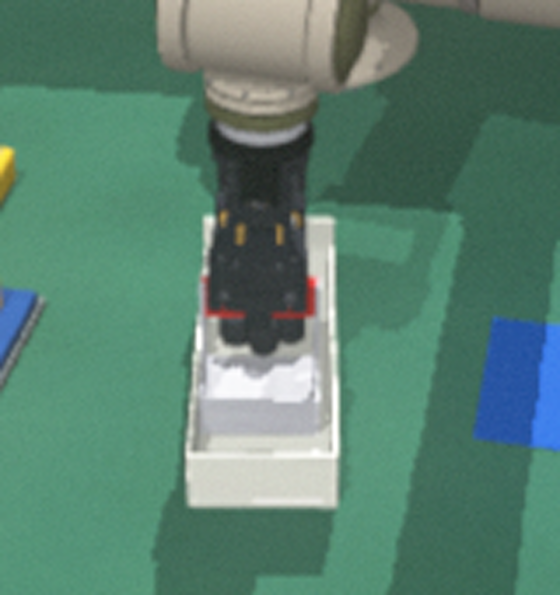

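>>> {"api": "play_rows", "payload": {
  "hand": [0,0,0],
  "translation": [
    [-0.02,-0.02,-0.35],
    [-0.02,-0.01,-0.35],
    [0,0,0]
  ],
  "yaw": [0,0,0]
}}

```text
time_s: 16.77
position: [565.8, 19.2, 81.9]
orientation: [0.539, -0.516, 0.45, -0.492]
contact_force: [-0.9, 0.2, -1.4]
width: 13.3
```

```bash
python3 - <<'E'
from look import *
print(Rt(read_state())[:,1].round(4))
im,st,P=look("w10")
E
python3 plan.py 550 19 80 6.5 1
```

```text
[ 0.066  -0.015  -0.9977]
w10 16.775 [565.8  19.2  81.9]
d [-16.2  -0.2  -1.7] a0 6.52 yaw/row 0.003 n 1 tilt 3.87
[[-0.03, 0.01, -0.32]]
```

View pics/w10.png

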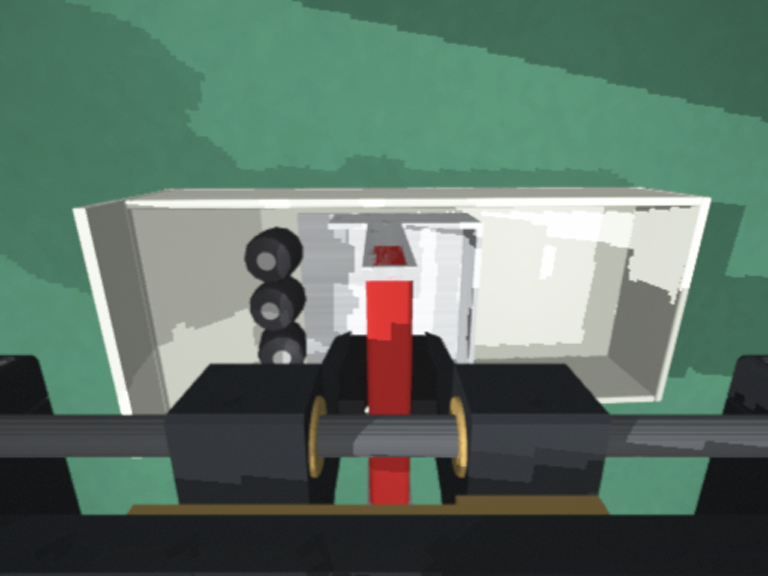

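>>> {"api": "play_rows", "payload": {
  "hand": [0,0,0],
  "translation": [
    [-0.02,0,-0.4],
    [0,0,0],
    [0,0,0]
  ],
  "yaw": [0,0,0]
}}

```text
time_s: 17.2
position: [552.5, 16.9, 82.9]
orientation: [0.541, -0.513, 0.445, -0.496]
contact_force: [0.3, -0.0, 2.5]
width: 13.3
```

```bash
python3 - <<'E'
from look import *
print(Rt(read_state())[:,1].round(4))
im,st,P=look("w11")
E
python3 plan.py 550 19 80 6.5 1
```

```text
[ 0.08   -0.0174 -0.9966]
w11 17.2 [552.5  16.9  82.9]
d [-2.5  2.1 -2.9] a0 6.51 yaw/row 0.003 n 1 tilt 4.7
[[-0.05, 0.05, -0.05]]
```

View pics/w11.png

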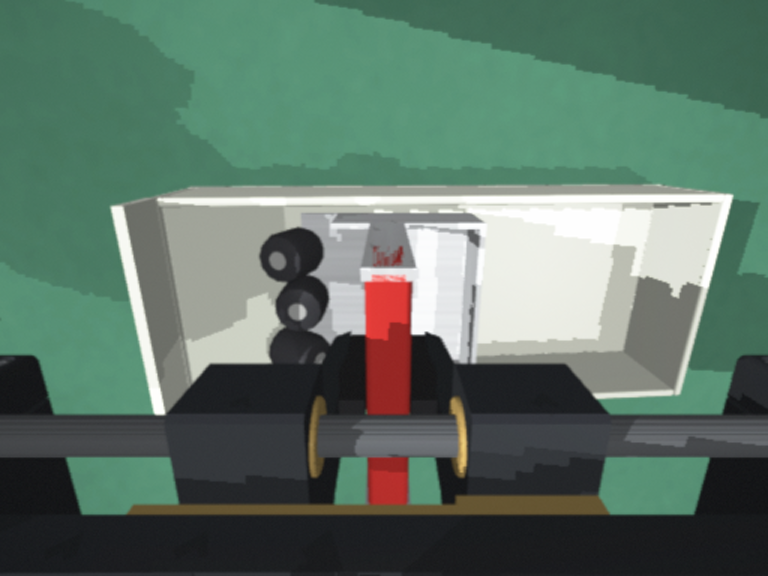

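>>> {"api": "play_rows", "payload": {
  "hand": [0,0,0],
  "translation": [
    [-0.05,0,-0.25],
    [0,0,-0.1],
    [0,0,0]
  ],
  "yaw": [0,0,0]
}}

```text
time_s: 17.62
position: [540.8, 17.2, 83.9]
orientation: [0.544, -0.508, 0.441, -0.5]
contact_force: [2.2, 1.7, -1.0]
width: 13.7
```

```bash
python3 - <<'E'
from look import *
print(Rt(read_state())[:,1].round(4))
im,st,P=look("w12")
im=get_image("scene");save(im,"s12.png",(200,150,320,310),4)
E
python3 plan.py 540 19 80 6.5 1
```

```text
[ 0.0957 -0.0177 -0.9953]
w12 17.625 [540.8  17.2  83.9]
d [-0.8  1.9 -3.8] a0 6.46 yaw/row -0.01 n 1 tilt 5.55
[[-0.04, 0.07, -0.02]]
```

View pics/w12.png

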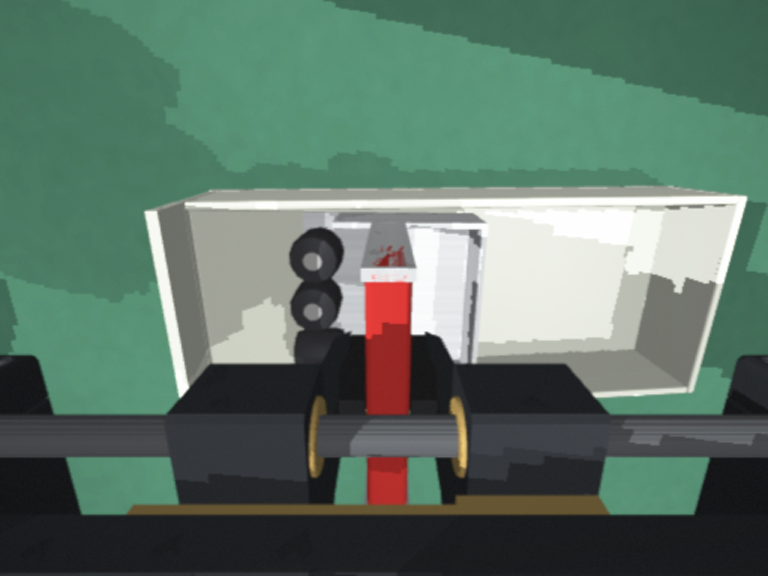

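View pics/s12.png

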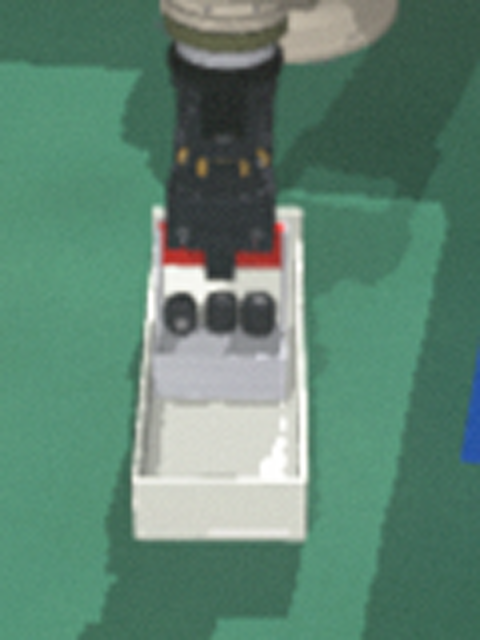

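>>> {"api": "play_rows", "payload": {
  "hand": [0,0,0,0],
  "translation": [
    [0,0.1,0.03],
    [0,0.1,0.03],
    [0,0.1,0.03],
    [0,0.1,0]
  ],
  "yaw": [0,0,0,0]
}}

```text
time_s: 18.23
position: [550.0, 16.9, 78.4]
orientation: [0.546, -0.508, 0.436, -0.504]
contact_force: [-20.6, 2.9, 62.8]
width: 14.3
```

```bash
python3 - <<'E'
from look import *
print(Rt(read_state())[:,1].round(4))
im,st,P=look("w13")
E
```

```text
[ 0.1081 -0.0233 -0.9939]
w13 18.225 [550.   16.9  78.4]
```

View pics/w13.png

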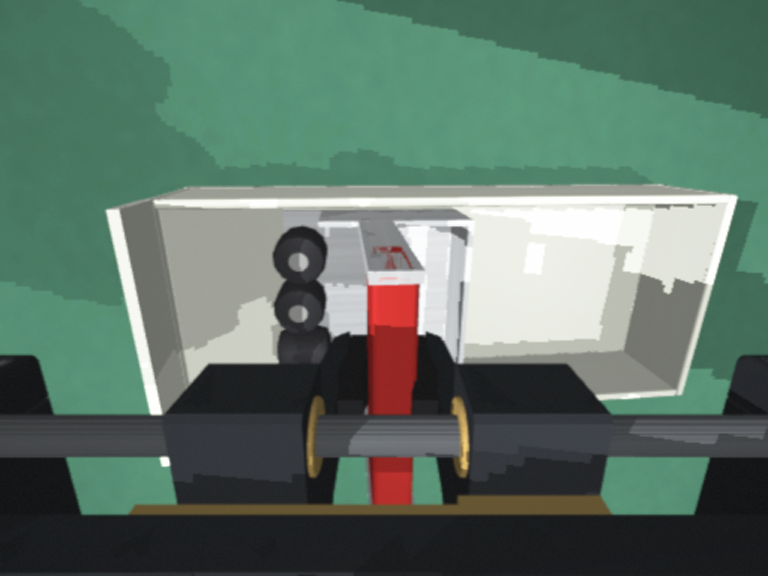

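>>> {"api": "play_rows", "payload": {
  "hand": [0,0,0],
  "translation": [
    [0,-0.1,0],
    [0,-0.06,0],
    [0,0,0]
  ],
  "yaw": [0,0,0]
}}

```text
time_s: 18.65
position: [546.7, 17.3, 85.5]
orientation: [0.545, -0.51, 0.437, -0.502]
contact_force: [0.0, -0.1, -3.5]
width: 13.2
```

```bash
cat > pan.py <<'E'
from look import *
def pan(n):
    im,st,P=look(n); M=Rt(st);print("t",M[:,1].round(4),"F",st["contact_force"].round(1))
    Q=(P-st["position"])@M
    m=(Q[...,1]>64)&(Q[...,1]<88)&(abs(Q[...,2])<38)&(abs(Q[...,0])<38)&(im["frame"].min(-1)>90)
    q=P[m]
    for _ in range(4):
        B=np.c_[q[:,:2]-st["position"][:2],np.ones(len(q))];c=np.linalg.lstsq(B,q[:,2],rcond=None)[0]
        r=abs(B@c-q[:,2]);q=q[r<max(1.0,np.median(r)*2)]
    print("pan plane deg dz/dx,dz/dy",np.degrees(c[:2]).round(2),"z under tcp",c[2].round(1),len(q))
    return im,st,P,Q
E
python3 -c "
from pan import *
pan('w14')
im=get_image('scene');save(im,'s14.png',(200,150,320,310),4)"
```

```text
w14 18.65 [546.7  17.3  85.5]
t [ 0.102  -0.0234 -0.9945] F [ 0.  -0.1 -3.5]
pan plane deg dz/dx,dz/dy [2.76 0.28] z under tcp 13.4 3053
```

View pics/w14.png

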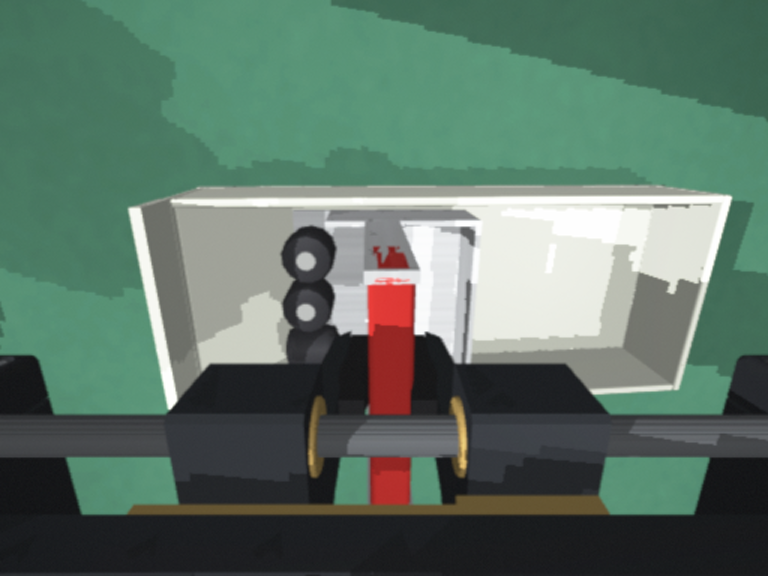

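View pics/s14.png

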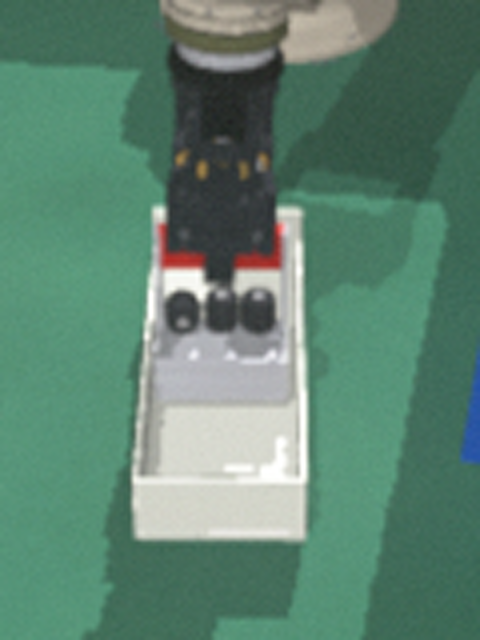

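>>> {"api": "play_rows", "payload": {
  "hand": [0,0,0,0,0,0,0,0],
  "translation": [
    [0,0,0.08],
    [0,0,0.15],
    [0,0,0.2],
    [0,0,0.2],
    [0,0,0.2],
    [0,0,0.15],
    [0,0,0.08],
    [0,0,0]
  ],
  "yaw": [0,0,0,0,0,0,0,0]
}}

```text
time_s: 19.75
position: [603.2, 23.9, 89.3]
orientation: [0.545, -0.51, 0.438, -0.501]
contact_force: [0.0, -0.0, -3.4]
width: 13.5
```

```bash
python3 -c "
from pan import *
pan('w15')
im=get_image('scene');save(im,'s15.png',(200,150,320,310),4)"
```

```text
w15 19.75 [603.2  23.9  89.3]
t [ 0.0999 -0.023  -0.9947] F [ 0.  -0.  -3.4]
pan plane deg dz/dx,dz/dy [2.64 0.23] z under tcp 17.2 3057
```

View pics/w15.png

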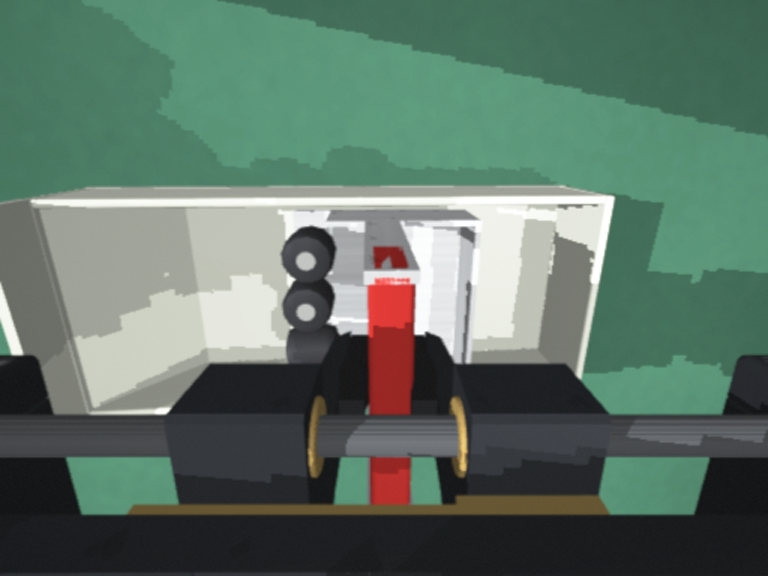

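View pics/s15.png

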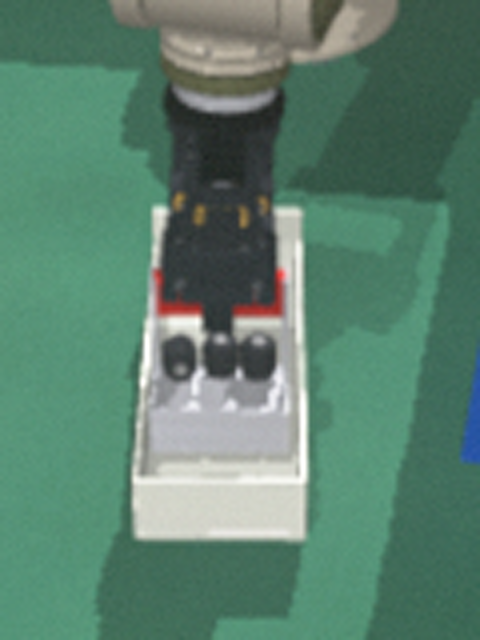

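>>> {"api": "play_rows", "payload": {
  "hand": [0,0,0,0,0,0],
  "translation": [
    [0,0.05,-0.55],
    [0,0,-0.33],
    [0,0,-0.18],
    [0,0,-0.08],
    [0,0,-0.02],
    [0,0,0]
  ],
  "yaw": [0,0,0,0,0,0]
}}

```text
time_s: 20.6
position: [544.7, 16.7, 81.7]
orientation: [0.545, -0.509, 0.437, -0.502]
contact_force: [0.8, -1.0, -3.8]
width: 13.8
```

```bash
python3 -c "
from pan import *
pan('w16')
im=get_image('scene');save(im,'s16.png',(200,150,320,310),4)"
```

```text
w16 20.6 [544.7  16.7  81.7]
t [ 0.1019 -0.0233 -0.9945] F [ 0.8 -1.  -3.8]
pan plane deg dz/dx,dz/dy [3.08 0.31] z under tcp 9.5 2937
```

View pics/w16.png

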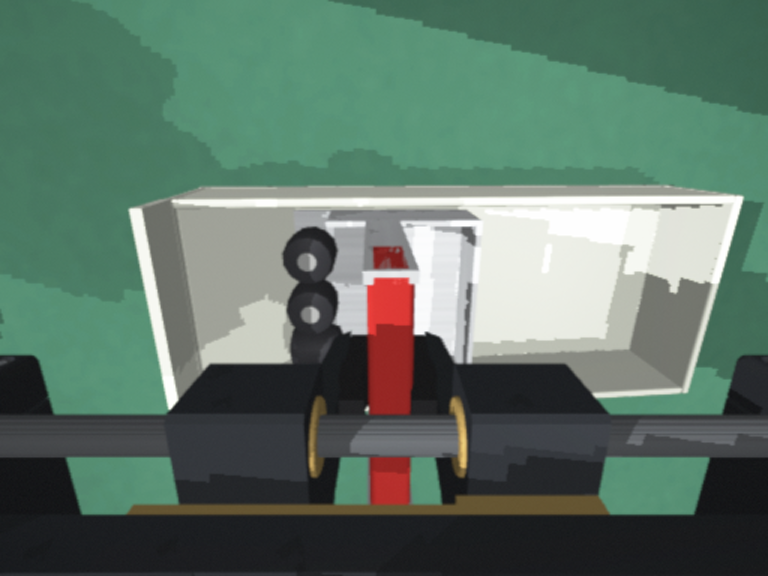

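View pics/s16.png

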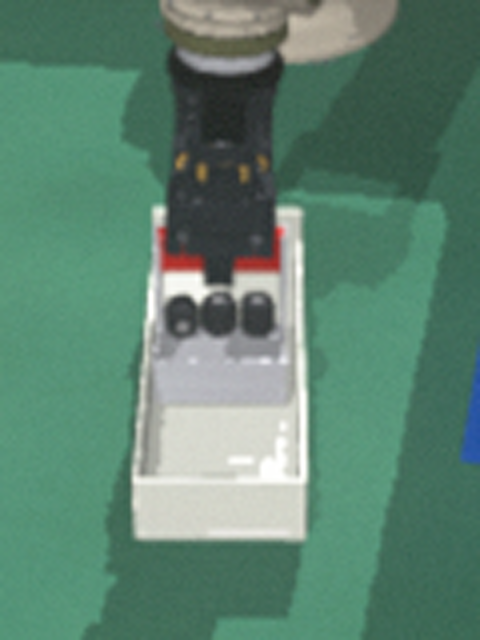

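```bash
python3 plan.py 550 17 168 6.5 6
```

```text
d [ 5.4  0.2 86.4] a0 6.72 yaw/row 0.008 n 6 tilt 5.99
[[0.01, -0.28, 0.05], [0.01, -0.28, 0.05], [0.01, -0.28, 0.05], [0.01, -0.28, 0.05], [0.01, -0.28, 0.05], [0.01, -0.28, 0.05]]
```

>>> {"api": "play_rows", "payload": {
  "hand": [0,0,0,0,0,0,0,0],
  "translation": [
    [0,-0.1,0.01],
    [0,-0.2,0.02],
    [0.01,-0.3,0.04],
    [0.01,-0.35,0.05],
    [0.01,-0.35,0.05],
    [0.01,-0.25,0.03],
    [0,-0.12,0.02],
    [0,0,0]
  ],
  "yaw": [0,0,0,0,0,0,0,0]
}}

```text
time_s: 21.7
position: [547.5, 18.3, 171.6]
orientation: [0.545, -0.509, 0.437, -0.502]
contact_force: [0.0, -0.5, -4.0]
width: 13.2
```

```bash
python3 -c "
from pan import *
pan('w17')"; python3 plan.py 655 -272 172 -4.27 18
```

```text
w17 21.7 [547.5  18.3 171.6]
t [ 0.1031 -0.0234 -0.9944] F [ 0.  -0.5 -4. ]
pan plane deg dz/dx,dz/dy [3.15 0.26] z under tcp 99.5 2936
d [ 107.6 -290.3    0.7] a0 6.74 yaw/row 0.133 n 18 tilt 6.03
[[0.33, 0.02, 0.08], [0.33, 0.02, 0.08], [0.33, 0.02, 0.09], [0.33, 0.02, 0.09], [0.33, 0.02, 0.09], [0.33, 0.02, 0.1], [0.33, 0.02, 0.1], [0.33, 0.02, 0.11]]
[[0.33, 0.02, 0.11], [0.32, 0.02, 0.11], [0.32, 0.02, 0.12], [0.32, 0.02, 0.12], [0.32, 0.02, 0.12], [0.32, 0.02, 0.13], [0.32, 0.02, 0.13], [0.32, 0.02, 0.13]]
[[0.32, 0.02, 0.14], [0.31, 0.02, 0.14]]
```

View pics/w17.png

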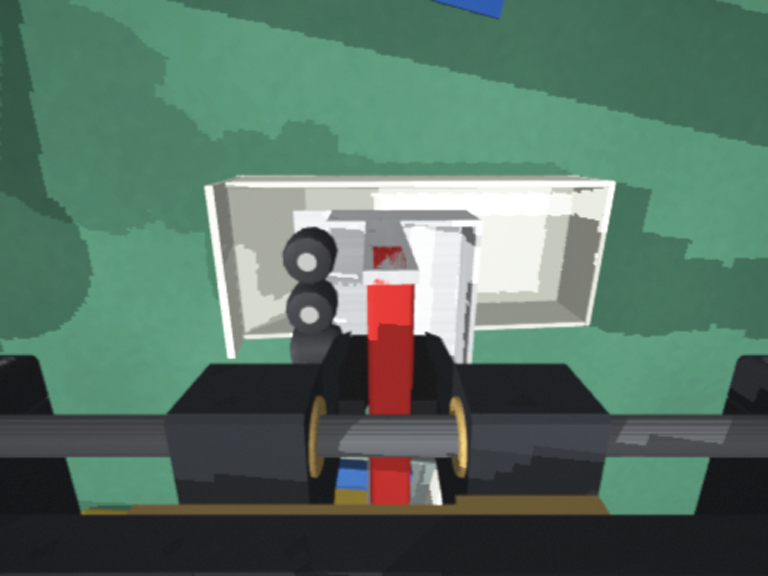

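>>> {"api": "play_rows", "payload": {
  "hand": [0,0,0,0,0,0,0,0],
  "translation": [
    [0.1,0.01,0.02],
    [0.2,0.01,0.04],
    [0.3,0.02,0.06],
    [0.38,0.02,0.08],
    [0.4,0.02,0.1],
    [0.4,0.02,0.1],
    [0.4,0.02,0.11],
    [0.4,0.02,0.11]
  ],
  "yaw": [0.05,0.1,0.15,0.15,0.15,0.15,0.15,0.15]
}}

```text
time_s: 22.75
position: [590.5, -117.7, 169.7]
orientation: [0.524, -0.487, 0.462, -0.524]
contact_force: [0.2, -0.2, -3.5]
width: 13.7
```

```bash
python3 -c "
from h import *
print(Rt(read_state())[:,1].round(4))"; python3 plan.py 655 -272 170 -4.27 11
```

```text
[ 0.0998 -0.0234 -0.9947]
d [  64.5 -154.3    0.3] a0 1.54 yaw/row 0.115 n 11 tilt 5.88
[[0.28, 0.02, 0.11], [0.28, 0.02, 0.11], [0.28, 0.02, 0.11], [0.28, 0.02, 0.12], [0.28, 0.02, 0.12], [0.28, 0.02, 0.12], [0.28, 0.02, 0.12], [0.28, 0.02, 0.13]]
[[0.27, 0.02, 0.13], [0.27, 0.02, 0.13], [0.27, 0.02, 0.13]]
```

>>> {"api": "play_rows", "payload": {
  "hand": [0,0,0,0,0,0,0,0],
  "translation": [
    [0.38,0.02,0.13],
    [0.38,0.02,0.14],
    [0.38,0.02,0.15],
    [0.38,0.02,0.15],
    [0.35,0.02,0.15],
    [0.3,0.02,0.14],
    [0.25,0.02,0.12],
    [0.18,0.01,0.1]
  ],
  "yaw": [0.15,0.15,0.15,0.15,0.15,0.15,0.15,0.1]
}}

```text
time_s: 23.75
position: [646.1, -259.4, 169.3]
orientation: [-0.501, 0.46, -0.488, 0.547]
contact_force: [-0.8, -0.4, -3.9]
width: 13.4
```

```bash
python3 -c "
from h import *
print(Rt(read_state())[:,1].round(4))"; python3 plan.py 655 -272 170 -4.27 4
```

```text
[ 0.0988 -0.0228 -0.9948]
d [  8.9 -12.6   0.7] a0 -4.19 yaw/row 0.004 n 4 tilt 5.82
[[0.06, 0.0, 0.05], [0.06, 0.0, 0.05], [0.06, 0.0, 0.05], [0.06, 0.0, 0.05]]
```

>>> {"api": "play_rows", "payload": {
  "hand": [0,0,0,0],
  "translation": [
    [0.13,0,0.07],
    [0.08,0,0.04],
    [0.03,0,0.02],
    [0,0,0]
  ],
  "yaw": [0,0,0,0]
}}

```text
time_s: 24.25
position: [652.1, -272.4, 170.0]
orientation: [-0.501, 0.461, -0.488, 0.547]
contact_force: [-0.6, -1.0, -3.7]
width: 13.1
```

```bash
python3 - <<'E'
from pan import *
im,st,P,Q=pan("w18")
c=np.array([554.0,-266.7]);a=np.radians(-4.27);A=np.array([[np.cos(a),-np.sin(a)],[np.sin(a),np.cos(a)]])
L=(P[...,:2]-c)@A; z=P[...,2]
# pan cloud in tester frame
m=(z>85)&(z<103)&(abs(L[...,1])<55)&(L[...,0]>20)&(L[...,0]<190)
q=L[m];print("pan low pts: x range",np.percentile(q[:,0],[0.5,1,99]),"y",np.percentile(q[:,1],[1,99]),z[m].min(), len(q))
lip=m&(L[...,0]<np.percentile(q[:,0],3));print("lip z",np.median(z[lip]))
t=(st["position"][:2]-c)@A;print("tcp local",t)
im=get_image("scene");save(im,"s18.png",(80,140,260,300),4)
E
```

```text
w18 24.25 [ 652.1 -272.4  170. ]
t [ 0.0984 -0.0222 -0.9949] F [-0.6 -1.  -3.7]
pan plane deg dz/dx,dz/dy [3.3  0.86] z under tcp 97.8 2916
pan low pts: x range [ 57.15907194  58.22821433 145.50977115] y [-31.56662397  48.69988013] 94.51369543794402 4078
lip z 96.38137266827562
tcp local [98.28164428  1.57448257]
```

View pics/w18.png

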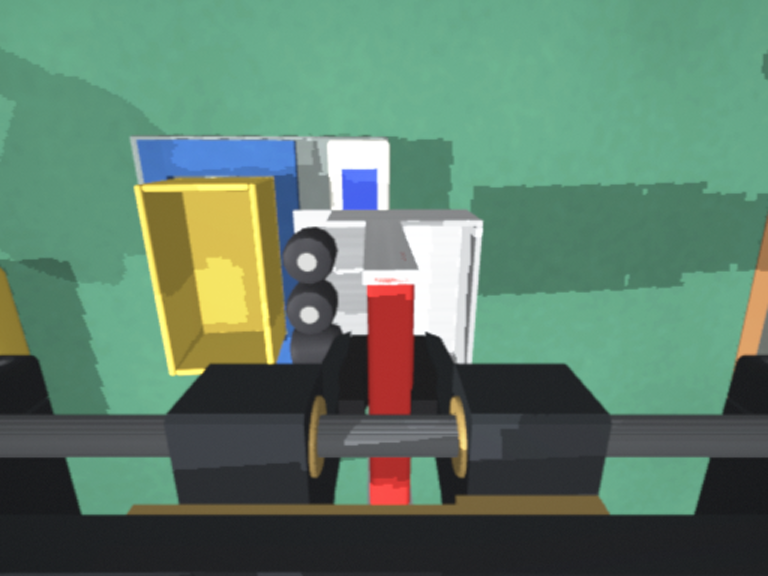

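View pics/s18.png

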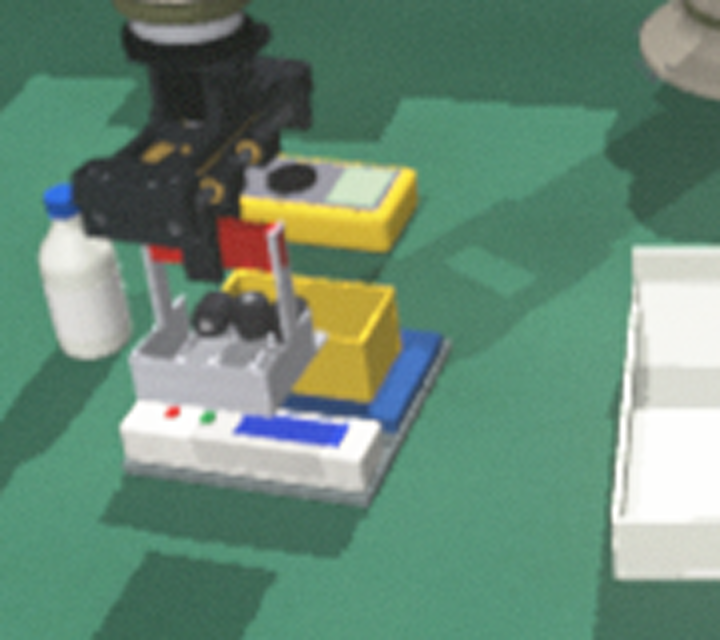

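```bash
python3 plan.py 652.5 -275.5 156 -4.27 3
```

```text
d [  0.4  -3.2 -14.1] a0 -4.16 yaw/row 0.008 n 3 tilt 5.79
[[0.02, 0.09, -0.01], [0.02, 0.09, -0.01], [0.02, 0.09, -0.01]]
```

>>> {"api": "play_rows", "payload": {
  "hand": [0,0,0,0],
  "translation": [
    [0.02,0.1,-0.01],
    [0.02,0.1,-0.01],
    [0.02,0.06,-0.01],
    [0,0,0]
  ],
  "yaw": [0.02,0,0,0]
}}

```text
time_s: 24.85
position: [651.4, -275.2, 155.8]
orientation: [-0.501, 0.46, -0.488, 0.547]
contact_force: [1.0, -0.1, -3.4]
width: 13.3
```

```bash
cat > tl.py <<'E'
from pan import *
def tl(n):
    im,st,P,Q=pan(n)
    c=np.array([554.0,-266.7]);a=np.radians(-4.27);A=np.array([[np.cos(a),-np.sin(a)],[np.sin(a),np.cos(a)]])
    L=(P[...,:2]-c)@A; z=P[...,2]; t=(st["position"][:2]-c)@A
    zl=st["position"][2]-74
    m=(abs(z-zl)<7)&(abs(L[...,1])<52)&(abs(L[...,0]-t[0])<60)&(im["frame"].min(-1)>90)&(z>74.5)
    # exclude yellow
    f=im["frame"].astype(int); m&=(abs(f[...,0]-f[...,2])<40)
    q=L[m];x0=np.percentile(q[:,0],1);lip=m&(L[...,0]<x0+3)
    print("lip x",x0.round(1),"lip top z",np.median(z[lip]).round(1),"y",np.percentile(q[:,1],[1,99]).round(1),"tcp local",t.round(1))
    return im,st,P
E
python3 -c "
from tl import *
tl('w19')"; python3 plan.py 597 -272 156 -4.27 1
```

```text
w19 24.85 [ 651.4 -275.2  155.8]
t [ 0.0977 -0.0217 -0.995 ] F [ 1.  -0.1 -3.4]
pan plane deg dz/dx,dz/dy [3.24 0.91] z under tcp 83.5 2934
lip x 57.8 lip top z 82.0 y [-34.7  45.9] tcp local [97.8 -1.3]
d [-54.5   3.2   0. ] a0 -4.23 yaw/row 0.009 n 1 tilt 5.76
[[0.02, -0.11, -1.09]]
```

>>> {"api": "play_rows", "payload": {
  "hand": [0,0,0,0,0,0,0],
  "translation": [
    [0,-0.03,-0.3],
    [0,-0.08,-0.8],
    [0,0.1,1.0],
    [0,0.05,0.5],
    [0,0.02,0.2],
    [0,0,0],
    [0,0,0]
  ],
  "yaw": [0,0,0,0,0,0,0]
}}

```text
time_s: 25.78
position: [676.5, -274.0, 152.7]
orientation: [-0.499, 0.461, -0.493, 0.543]
contact_force: [0.1, -0.2, -2.1]
width: 13.4
```

```bash
python3 -c "
from tl import *
tl('w20')
im=get_image('scene');save(im,'s20.png',(80,140,260,300),4)"
```

```text
w20 25.775 [ 676.5 -274.   152.7]
t [ 0.0873 -0.015  -0.9961] F [ 0.1 -0.2 -2.1]
pan plane deg dz/dx,dz/dy [2.98 1.17] z under tcp 80.4 3660
lip x 80.8 lip top z 78.4 y [-36.4  49.2] tcp local [122.7   1.8]
```

View pics/w20.png

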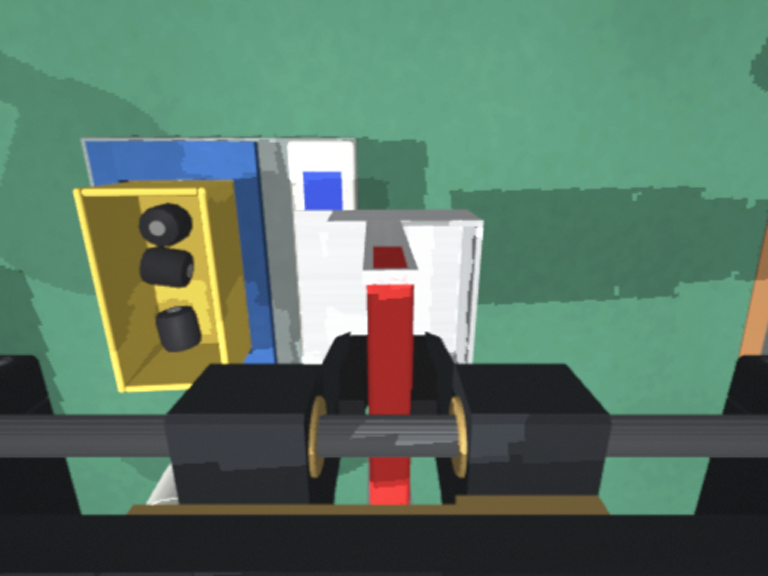

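View pics/s20.png

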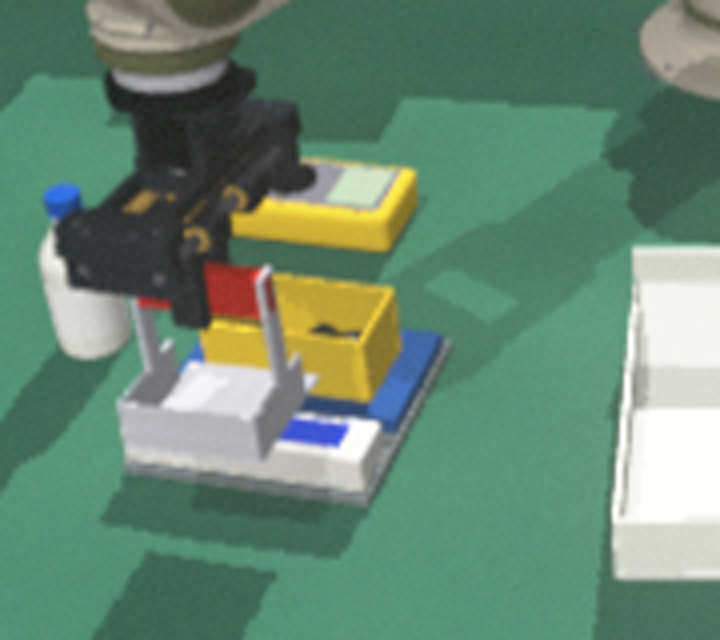

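```bash
python3 plan.py 676 -265 195 -4.7 2;  python3 plan.py 560 255 190 -4.7 14
```

```text
d [-0.4  9.1 42.2] a0 -4.29 yaw/row 0.044 n 2 tilt 5.08
[[-0.09, -0.42, 0.03], [-0.09, -0.42, 0.03]]
d [-116.4  529.1   37.2] a0 -4.29 yaw/row 0.006 n 14 tilt 5.08
[[-0.74, -0.08, -0.22], [-0.74, -0.08, -0.22], [-0.74, -0.08, -0.22], [-0.74, -0.08, -0.22], [-0.74, -0.08, -0.22], [-0.74, -0.08, -0.22], [-0.74, -0.08, -0.22], [-0.74, -0.08, -0.22]]
[[-0.74, -0.08, -0.22], [-0.74, -0.08, -0.22], [-0.74, -0.08, -0.22], [-0.74, -0.08, -0.22], [-0.74, -0.08, -0.22], [-0.74, -0.08, -0.22]]
```

>>> {"api": "play_rows", "payload": {
  "hand": [0,0,0,0,0,0,0,0],
  "translation": [
    [0,-0.45,0.03],
    [-0.1,-0.5,0.03],
    [-0.5,-0.06,-0.15],
    [-0.74,-0.03,-0.22],
    [-0.8,-0.03,-0.22],
    [-0.8,-0.03,-0.22],
    [-0.8,-0.03,-0.22],
    [-0.8,-0.03,-0.22]
  ],
  "yaw": [0,0,0,0,0,0,0,0]
}}

```text
time_s: 26.88
position: [625.8, -39.6, 206.6]
orientation: [-0.498, 0.459, -0.494, 0.545]
contact_force: [1.3, -0.2, -2.2]
width: 13.3
```

```bash
python3 plan.py 560 255 185 -4.7 8
```

```text
d [-65.8 294.6 -21.6] a0 -4.7 yaw/row 0.0 n 8 tilt 5.22
[[-0.72, 0.03, -0.23], [-0.72, 0.03, -0.23], [-0.72, 0.03, -0.23], [-0.72, 0.03, -0.23], [-0.72, 0.03, -0.23], [-0.72, 0.03, -0.23], [-0.72, 0.03, -0.23], [-0.72, 0.03, -0.23]]
```

>>> {"api": "play_rows", "payload": {
  "hand": [0,0,0,0,0,0,0,0],
  "translation": [
    [-0.75,0.05,-0.23],
    [-0.75,0.05,-0.23],
    [-0.75,0.05,-0.23],
    [-0.75,0.05,-0.23],
    [-0.72,0.05,-0.23],
    [-0.72,0.05,-0.23],
    [-0.6,0.05,-0.2],
    [0,0,0]
  ],
  "yaw": [0,0,0,0,0,0,0,0]
}}

```text
time_s: 27.88
position: [564.5, 226.9, 182.4]
orientation: [-0.5, 0.458, -0.492, 0.546]
contact_force: [-0.5, 0.6, -1.8]
width: 13.6
```

```bash
cat > pl.py <<'E'
from pan import *
def pl(n):
    im,st,P,Q=pan(n)
    c=np.array([553.15,264.1]);a=np.radians(-4.75);A=np.array([[np.cos(a),-np.sin(a)],[np.sin(a),np.cos(a)]])
    L=(P[...,:2]-c)@A; z=P[...,2]; t=(st["position"][:2]-c)@A
    f=im["frame"].astype(int); sat=f.max(-1)-f.min(-1)
    zl=st["position"][2]-74
    m=(abs(z-zl)<9)&(abs(L[...,1]-t[1])<60)&(abs(L[...,0]-t[0])<70)&(sat<40)&(f.min(-1)>90)
    q=L[m]; print("pan pts x",np.percentile(q[:,0],[.5,1,99,99.5]).round(1),"y max",np.percentile(q[:,1],[99,99.7]).round(1),"tcp local",t.round(1))
    # walls top
    m=(abs(z-zl-34)<7)&(abs(L[...,1]-t[1])<60)&(abs(L[...,0]-t[0]-10)<60)&(sat<40)&(f.min(-1)>60)
    q=L[m]; print("walls x",np.percentile(q[:,0],[1,99]).round(1),"y",np.percentile(q[:,1],[1,99]).round(1))
    hsv=cv2.cvtColor(im["frame"],cv2.COLOR_RGB2HSV)
    m=(hsv[...,0]>100)&(hsv[...,0]<125)&(hsv[...,1]>140)&(abs(L[...,0])<100)&(abs(L[...,1])<95)&(abs(z)<8)
    q=L[m];print("pad",q[:,0].min().round(1),q[:,0].max().round(1),q[:,1].max().round(1))
    return im,st,P
E
python3 -c "
from pl import *
pl('w21')"; python3 plan.py 558 263 130 -4.75 2
```

```text
w21 27.875 [564.5 226.9 182.4]
t [ 0.0947 -0.016  -0.9954] F [-0.5  0.6 -1.8]
pan plane deg dz/dx,dz/dy [3.37 1.09] z under tcp 110.1 3712
pan pts x [-27.1 -26.9  61.8  61.9] y max [11.4 11.5] tcp local [ 14.4 -36.1]
walls x [-8.  62.5] y [-62.5  11. ]
pad -75.6 75.3 70.4
d [ -7.   37.1 -52.7] a0 -4.69 yaw/row 0.006 n 2 tilt 5.55
[[-0.37, 0.51, -0.15], [-0.37, 0.51, -0.15]]
```

View pics/w21.png

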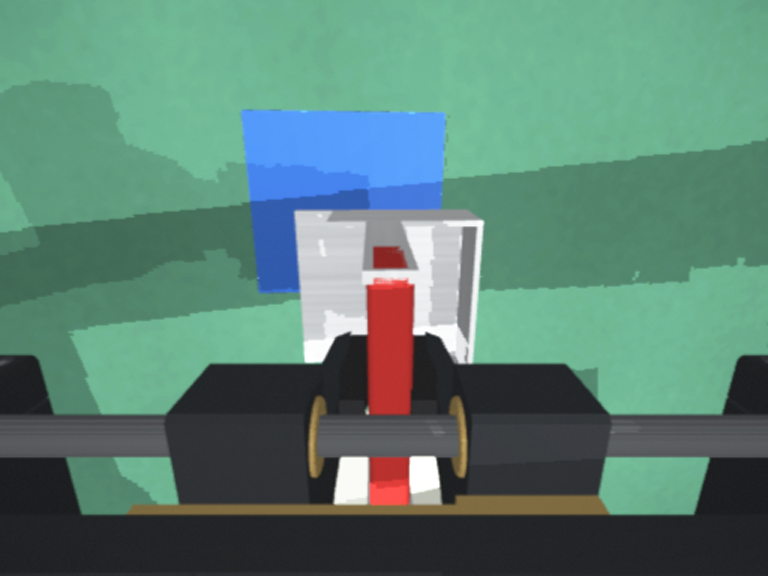

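```bash
python3 plan.py 549.9 262.1 115 -4.75 3
```

```text
d [-15.1  36.2 -67.7] a0 -4.69 yaw/row 0.004 n 3 tilt 5.55
[[-0.24, 0.44, -0.16], [-0.24, 0.44, -0.16], [-0.24, 0.44, -0.16]]
```

>>> {"api": "play_rows", "payload": {
  "hand": [0,0,0,0,0],
  "translation": [
    [-0.24,0.44,-0.16],
    [-0.24,0.44,-0.16],
    [-0.24,0.4,-0.16],
    [0,0,0],
    [0,0,0]
  ],
  "yaw": [0,0,0,0,0]
}}

```text
time_s: 28.55
position: [553.2, 257.6, 117.7]
orientation: [-0.499, 0.455, -0.492, 0.55]
contact_force: [-0.0, -0.7, -2.0]
width: 13.6
```

```bash
python3 -c "
from pl import *
pl('w22')"; python3 plan.py 549.9 262.1 86 -4.75 2
```

```text
w22 28.55 [553.2 257.6 117.7]
t [ 0.1007 -0.0172 -0.9948] F [-0.  -0.7 -2. ]
pan plane deg dz/dx,dz/dy [3.79 1.09] z under tcp 45.4 3700
pan pts x [-40.5 -40.3  48.4  48.5] y max [41.  41.2] tcp local [ 0.6 -6.5]
walls x [-21.1  49. ] y [-33.4  40.6]
pad -75.7 75.6 70.3
d [ -3.2   4.5 -31.7] a0 -5.06 yaw/row -0.034 n 2 tilt 5.86
[[-0.04, 0.31, -0.07], [-0.04, 0.31, -0.07]]
```

>>> {"api": "play_rows", "payload": {
  "hand": [0,0,0,0],
  "translation": [
    [-0.08,0.3,-0.08],
    [-0.06,0.25,-0.07],
    [0,0,0],
    [0,0,0]
  ],
  "yaw": [-0.03,-0.03,0,0]
}}

```text
time_s: 29.1
position: [549.5, 264.4, 88.5]
orientation: [-0.5, 0.455, -0.491, 0.549]
contact_force: [0.0, 0.1, -1.8]
width: 13.6
```

```bash
python3 -c "
from pl import *
pl('w23')"; python3 plan.py 549.9 262.1 80 -4.75 1
```

```text
w23 29.1 [549.5 264.4  88.5]
t [ 0.102  -0.0171 -0.9946] F [ 0.   0.1 -1.8]
pan plane deg dz/dx,dz/dy [3.86 1.06] z under tcp 16.1 3681
pan pts x [-44.7 -44.5  44.2  44.4] y max [47.5 47.6] tcp local [-3.7  0. ]
walls x [-25.6  44.5] y [-27.1  47.1]
pad -75.7 75.6 70.3
d [ 0.5 -2.3 -8.5] a0 -4.83 yaw/row -0.017 n 1 tilt 5.93
[[0.04, 0.17, -0.0]]
```

>>> {"api": "play_rows", "payload": {
  "hand": [0,0,0,0],
  "translation": [
    [0.05,0.1,-0.01],
    [0,0.05,0],
    [0,0.02,0],
    [0,0,0]
  ],
  "yaw": [0,0,0,0]
}}

```text
time_s: 29.65
position: [550.2, 261.8, 80.4]
orientation: [-0.501, 0.455, -0.491, 0.549]
contact_force: [-0.7, 0.7, -0.7]
width: 13.3
```

```bash
python3 -c "
from pl import *
pl('w24')"
```

```text
w24 29.65 [550.2 261.8  80.4]
t [ 0.1038 -0.0164 -0.9945] F [-0.7  0.7 -0.7]
pan plane deg dz/dx,dz/dy [3.73 1.  ] z under tcp 8.1 3653
pan pts x [-44.2 -43.9  45.   45.1] y max [44.7 44.8] tcp local [-2.7 -2.6]
walls x [-24.5  45.3] y [-29.4  44.3]
pad -75.7 75.6 70.2
```

>>> {"api": "play_rows", "payload": {
  "hand": [0,0.2,0.4,0.8,1,1,1,1],
  "translation": [
    [0,0.03,0],
    [0,0,0],
    [0,0,0],
    [0,0,0],
    [0,0,0],
    [0,0,0],
    [0,0,0],
    [0,-0.3,0]
  ],
  "yaw": [0,0,0,0,0,0,0,0],
  "squeeze": 5
}}

```text
time_s: 30.7
position: [548.7, 261.8, 94.0]
orientation: [-0.501, 0.455, -0.491, 0.549]
contact_force: [0.2, 0.8, 0.7]
width: 75.6
```

```bash
python3 -c "
from pl import *
pl('w25')"; python3 plan.py 545 262 170 -4.7 3
```

```text
w25 30.7 [548.7 261.8  94. ]
t [ 0.1033 -0.0168 -0.9945] F [0.2 0.8 0.7]
pan plane deg dz/dx,dz/dy [ 3.75 -0.46] z under tcp 5.9 1520
pan pts x [-27.1 -26.6  42.2  42.3] y max [44.4 44.5] tcp local [-4.2 -2.6]
walls x [-9.9  6.1] y [-44.3  44.5]
pad -75.5 75.7 69.9
d [-4.7 -0.3 73.2] a0 -4.83 yaw/row -0.009 n 3 tilt 6.25
[[0.01, -0.49, 0.02], [0.01, -0.49, 0.02], [0.01, -0.49, 0.02]]
```

View pics/w25.png

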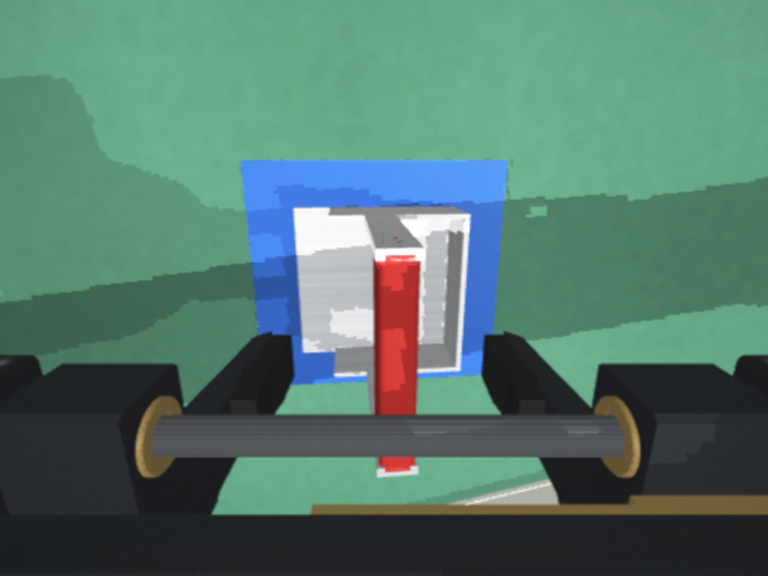

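>>> {"api": "play_rows", "payload": {
  "hand": [1,1,1,1,1,1,1,1],
  "translation": [
    [0,-0.4,0.04],
    [0,-0.6,0.06],
    [0,-0.8,0.08],
    [0.3,-0.8,-0.2],
    [0.8,0,-0.2],
    [0.8,0,-0.2],
    [0.5,0,-0.1],
    [0,0,0]
  ],
  "yaw": [0,0,0,0,0,0,0,0]
}}

```text
time_s: 31.75
position: [498.4, 144.7, 235.4]
orientation: [-0.506, 0.45, -0.487, 0.552]
contact_force: [-0.3, 0.4, 0.6]
width: 88.5
```

```bash
python3 - <<'E'
from pl import *
im,st,P=look("w26")
hsv=cv2.cvtColor(im["frame"],cv2.COLOR_RGB2HSV)
print("handle",rect(P,(480,640),(180,340),(105,125)))
print("walls",rect(P,(480,640),(180,340),(31,40)))
c=np.array([553.15,264.1])
m=(abs(P[...,0]-553)<46)&(abs(P[...,1]-264)<44)&(P[...,2]<14)&(P[...,2]>-3)
q=P[m];B=np.c_[q[:,:2]-c,np.ones(len(q))];k=np.linalg.lstsq(B,q[:,2],rcond=None)[0];print("pan plane",np.degrees(k[:2]),k[2],np.percentile(q[:,0],[1,99]))
im=get_image("top");np.save("t26.npy",im,allow_pickle=True);save(im,"t26.png",(140,100,420,270),2.8)
im=get_image("scene");save(im,"s26.png",s=1.5)
E
```

```text
w26 31.75 [498.4 144.7 235.4]
handle (1627, ((551.1532592773438, 261.0359802246094), (85.21162414550781, 15.616662979125977), 84.32569122314453), np.float64(111.84937221108339))
walls (461, ((561.4129638671875, 263.0993957519531), (89.5301513671875, 72.50457000732422), 85.19466400146484), np.float64(35.709984661238025))
pan plane [0.90041676 0.22515088] 4.919770339044309 [507.60297742 597.0623954 ]
```

View pics/w26.png

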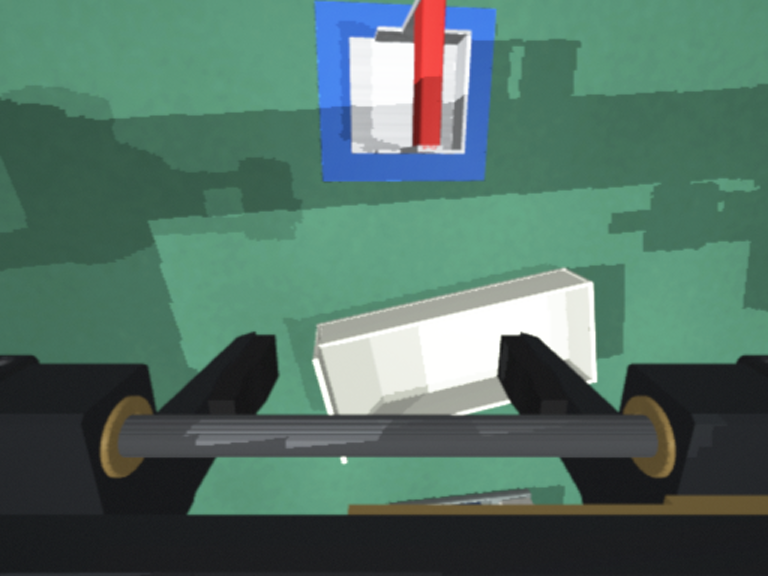

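View pics/t26.png

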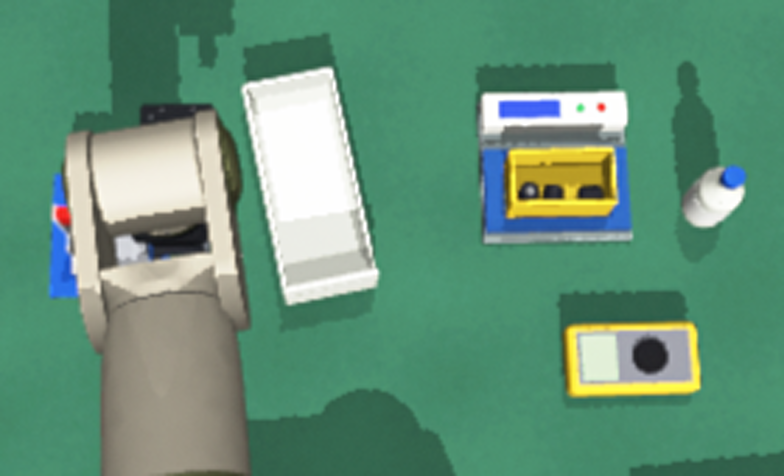

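View pics/s26.png

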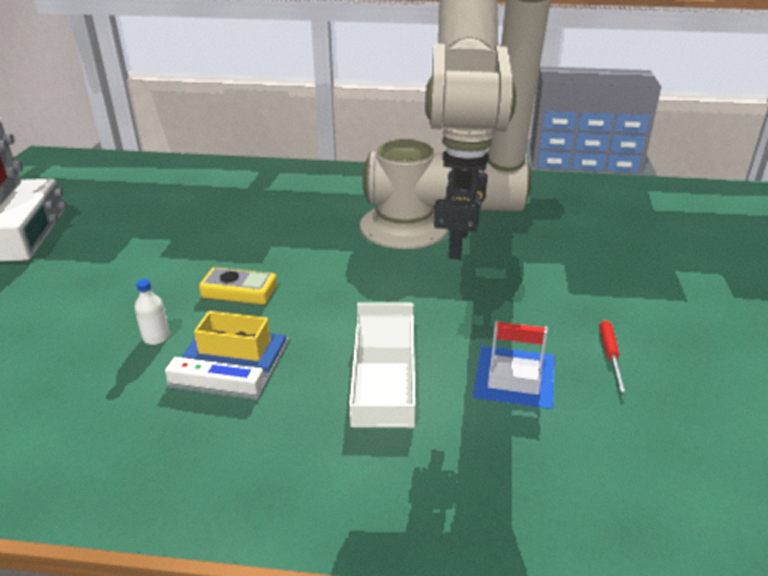

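```bash
python3 - <<'E'
from fit import *
im=np.load("t26.npy",allow_pickle=True).item();P=cloud(im)
print("box rim",rect(P,(500,610),(-345,-190),(62,85)))
i0=np.load("top0.npy",allow_pickle=True).item();P0=cloud(i0)
m=(P[...,2]>60)&(P[...,2]<85)&(abs(P[...,0]-554)<50)&(abs(P[...,1]+267)<75);q=P[m];B=np.c_[q[:,:2]-[554,-267],np.ones(len(q))];print("rim plane",np.degrees(np.linalg.lstsq(B,q[:,2],rcond=None)[0][:2]),np.median(q[:,2]))
E
python3 -c "
from cell import close_job,read_state
print(read_state()['time_s'],close_job())"
```

```text
box rim (192, ((553.0465087890625, -267.4586181640625), (120.7204360961914, 68.28853607177734), 86.30435180664062), np.float64(69.93773643062048))
rim plane [0.27810663 0.49808567] 69.61715077655253
the job is handed in; nothing more can be done
31.9 None
```

I handed the job in at 31.9 s. The yellow box is seated in the nest and let go, all three cores are in it, and the empty scoop stands on its pad.

- **Box:** The last top image puts the box centre at (553, −267.5), against the measured nest centre of (554, −266.7). The rim reads 70–71.5 mm where 72 is expected. The rim tilts at most 0.5°, which is within the depth noise.
- **Cores:** The moves allow no wrist tilt, so I could not tip the scoop. I emptied it with a quick forward-and-back jerk over the box. The wrist picture then shows three cores inside the box, none on the scoop, and an empty tray.
- **Scoop:** It stands 1.7 mm from the pad centre and square to it. My last pan-plane fit read 0.9°, but that fit included wall edges. The wall tops are at the same height as at the start (35.7 mm against 35.8 mm), so I take it as flat.
- **Bystanders:** The multimeter, bottle and screwdriver look unmoved in the pictures. I did not measure them.
- **Push on the tray floor:** While levelling the loaded scoop I pushed harder than intended. The wrist force read 63 N, below the 120 N limit.

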